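Turn the walnut crock over to clothes pegs

ROBOT

A 7-joint arm with a two-finger parallel gripper is mounted at the origin on a cart in front of the work surface, level with it; the furniture and walls round the work are solid. World frame = base frame: x ahead of the robot, y to its left, z up, the work surface at z = 0. Lengths are in mm, angles in rad, forces in N, time in s.
With the tool pointing down it reaches from about 425 to 925 mm from the base axis. Payload 6.8 kg.
Tool frame: the origin (TCP) lies on the centre line of the jaws, within the pads' length; the fingertips stand 25 mm ahead of it and the grasp point (between the pads) lies 6 mm ahead of it; z points along the fingers, y is the line along which they close (so a half turn about z gives the same grasp; the last joint's range is limited). The gripper opens to 85 mm and grips with 20 to 120 N. Pads are 22 mm wide; open, the fingers measure 114 mm over their backs; the gripper's body (76 mm by 85 mm) begins 54 mm behind the grasp point. The pads swing forward as they close: fully open they stand 13 mm farther back than shut.
Start: joints at [1.007, 0.477, 0.022, 1.555, -0.011, 1.109, -0.083], TCP at [297.133, -606.101, 256.308] pointing down, gripper open.
Joint ranges: [-2.96, 2.96], [-0.34, 2.1], [-1.41, 1.46], [0.24, 2.44], [-1.37, 4.51], [0.17, 1.92], [-2.96, 2.96]. Speed limits (rad/s): [2.39, 2.39, 3.14, 3.14, 3.14, 3.14, 3.14].

INTERFACE

Orientations are given as [roll, pitch, yaw] about the fixed x, y, z axes, in that order (R = Rz(yaw) Ry(pitch) Rx(roll)).
In Python, from cell import bot gives the robot as it stands. The module is installed in compiled form; this text tells all that it offers.
- The arm moves only by the tool move_arm, never from a script. Its argument "commands" is a list of rows, each an object with "jaw": the closure, from 0 (fully open) to 1 (shut); "delta_pos": the shift along the tool's x, y, z in cm, a list of three; "twist": the turn about the tool's z in rad. In form: [{"jaw": jaw, "delta_pos": [x, y, z], "twist": twist}, ...]. A call has 1 to 5 rows; each row is the pose to reach, as a shift and turn from the pose commanded when the call began, along the tool's axes at that moment; what a row does not reach only later rows make up. A row lasts 1/10 s, in which the tool goes at most 50 mm and 8.59 degrees, less where a joint would pass 70% of its speed; a pose out of reach is approached as far as the arm can. A call with a gripper value outside its range is refused whole. The fingers move at their own pace and stop on an object; "squeeze" is the grip in N (left out, the last holds). Time passes only in rows, so rows that repeat a pose let the fingers close. It gives the time, the measured TCP pose, the force, the opening and the grip force at its end, in the units of the state.
- bot.sense(): the state, without advancing time (a new reading comes with each control period).
- bot.get_image(name): name is "side" or "top" or "wrist"; returns (picture, depth): 420x560x3 uint8, red, green, blue; 420x560 float32, mm along the optical axis (not along the pixel's ray), 0 where there is no reading.
- bot.get_calibration(name): a dict with "K" (3x3 intrinsics, pixels), "origin" and "attitude" of the camera in the world. Camera axes: x right, y up, looking along -z (the intrinsics and any distortion apply to the point x, -y, -z); pixel columns grow to the right and rows downward; lengths in mm; the calibration is good to about 2 mm. The wrist camera is an equidistant fisheye: a pixel r from the principal point sees the ray r / f radians off the axis. A picture is of the moment at which its call begins: read the wrist's pose just before it. get_calibration takes no time and is no camera call; for the wrist camera it gives the pose at the moment of the call.
- bot.sign_off(): hands the job in; it is judged then, once.
The state is a dict: "time_s": time; "qpos": joint angles; "dq": joint speeds; "tau": joint torques, N m; "tcp_pos": TCP position; "tool_rot": TCP orientation; "force": force on the tool from outside, world axes, zero at the start; "moment": the same for the moment, N m; "finger_gap": opening from 0.0 (shut) to 1.0 (fully open); "grip_force": force on a finger pad.
Only numpy, scipy, OpenCV 4.12 (cv2) and the standard library are available. Lean on these libraries where they do the work, as an engineer would, in place of code of your own. Each camera call takes 0.05 s, during which the arm holds its last target. There are 200 camera calls.

TASK

Unscrew the lid of the heavy crock and stand it aside right way up on the worktop, then rock the crock over on the edge of its foot, without lifting it off its block, until all the walnuts have rolled into the roasting tin, and set it upright on the block again. After that put all the clothes pegs lying on the worktop into the crock, and put the lid back on and turn it clockwise at least an eighth of a turn (45 degrees) so that it is locked. Leave the egg timer and salt shaker where they are.

Things in the scene. Friction and masses are not known exactly. Their poses are not given: they have to be found in the camera images.
- block: Thick wooden chopping block on rubber feet, fixed, 160 (own x) x 130 (own y) x 85 mm high. Origin: centre of its underside, on the worktop (z = 0); z up. On top, two battens 12 mm high along its y, 95 mm apart, keep the foot of the crock, which stands between them at the -y edge, from turning.
- crock: Heavy white stoneware crock, about 1.4 kg, not to be lifted: square rubber foot 90 x 90 x 10 mm, on it a round body flaring (12 degrees) from 90 mm diameter at the foot to 128 mm at the rim; 100 mm high, walls 5 mm, inner floor at z = 15 mm. Origin: centre of the foot's underside, z up. It pours towards its own -y, over the block's edge into the tin.
- crock_edge (a point): Middle of the foot's -y lower edge, [0, -45, 0] mm in the crock's frame: the edge to rock on; it stands 4 to 11 mm inside the block's -y edge. The walnuts roll out only past about 95 degrees of tilt; 105 to 110 degrees empties it. It has to be held throughout: past about 45 degrees it would fall over.
- crock_bar (a point): Middle of the crock's handle: a level round steel bar 12 mm thick, 90 mm long along the crock's x, at [0, 100, 120] mm in its frame: behind the mouth (+y), 20 mm above the rim, 16 mm clear of the lid. Arms at its ends run down to the wall. Pinched from above across the crock's y (about 75 mm free between the arms) it turns in the grip like a hinge.
- crock_mouth (a point): Centre of the mouth at the rim, [0, 0, 100] mm in the crock's frame; 118 mm wide inside. Outside, just under the rim, two ledges (out to 71 mm from the axis) run from 20 to 160 and 200 to 340 degrees, counted from own +x counter-clockwise from above, with a stop below each at its 20 / 200 degree end. The gaps about own +x and -x let the lid's lugs pass.
- lid: Round wooden lid with a skirt, 156 mm across, 0.2 kg. Origin: centre of the skirt's lower edge, z up; disc at z = 16 to 22 mm. Seated, its origin is 84 mm above the crock's origin; on the worktop it is at z = 0. Two inward lugs (18 mm wide, 6 mm high) on its own +x and -x sides hold under the crock's ledges. It turns easily, with about 2 mm play.
- lid_knob (a point): Point on the lid's axis, z = 44 mm in its frame, in the knob: a bar 64 (lid's x) x 16 (lid's y) mm, 33 mm high above the disc. The lid lifts off only with its x axis along the crock's x, either way round, within 10 degrees. It starts 38 to 57 degrees counter-clockwise of that, near the stops: it needs 123 to 142 degrees more counter-clockwise. It closes clockwise.
- tin: Dark steel roasting tin, 220 (own x) x 180 (own y) x 42 mm high, walls and floor 4 mm, 0.9 kg, loose on the worktop in front of the block's -y side, where the walnuts shall land. Origin: centre of its underside.
- nut1: A walnut, round, 26 mm across, 18 g; origin at its centre. At the start in the crock. Three to five are there (None if absent).
- nut2: A walnut, round, 26 mm across, 18 g; origin at its centre. At the start in the crock. Three to five are there (None if absent).
- nut3: A walnut, round, 26 mm across, 18 g; origin at its centre. At the start in the crock. Three to five are there (None if absent).
- nut4: A walnut, round, 26 mm across, 18 g; origin at its centre. At the start in the crock. Three to five are there (None if absent).
- nut5: A walnut, round, 26 mm across, 18 g; origin at its centre. At the start in the crock. Three to five are there (None if absent).
- peg1: A wooden clothes peg lying flat on the worktop to the robot's right, 14 (own x) x 72 (own y) x 12 mm high, 15 g; origin at the centre of its underside. Two to four are there (None if absent).
- peg2: A wooden clothes peg lying flat on the worktop to the robot's right, 14 (own x) x 72 (own y) x 12 mm high, 15 g; origin at the centre of its underside. Two to four are there (None if absent).
- peg3: A wooden clothes peg lying flat on the worktop to the robot's right, 14 (own x) x 72 (own y) x 12 mm high, 15 g; origin at the centre of its underside. Two to four are there (None if absent).
- peg4: A wooden clothes peg lying flat on the worktop to the robot's right, 14 (own x) x 72 (own y) x 12 mm high, 15 g; origin at the centre of its underside. Two to four are there (None if absent).
- egg_timer: White egg timer, 61 mm across, 58 mm high, a bystander.
- salt_shaker: Salt shaker, 44 mm across, 90 mm high, a bystander.

How it is judged:
By the outcome, as a careful person would: the job done as asked, in the order asked, and still so for the second after the job is handed in, with the robot touching nothing.
Of nut1, nut2, nut3, nut4, nut5 only 3 to 5 are there at a start; the rules pass over those that are not, and their reading is None.
Of peg1, peg2, peg3, peg4 only 2 to 4 are there at a start; the rules pass over those that are not, and their reading is None.
At some moment in a run one of peg1, peg2, peg3, peg4 may be knocked a few centimetres aside while the robot is not near it.
It also fails if it takes over 210 s, if anything falls off the work surface, if the arm or the gripper's body presses on something with over 40 N, if the wrist force passes 120 N, or if a joint passes its speed limit or range.

## Working session

There is one attempt and no reset: what is moved stays moved. The work goes in short steps, Python scripts to look and compute and a tool call to move; the robot and the scene stay as the last step left them, time stands still between calls to the robot, and variables do not carry over. Pictures are saved under pics/ and viewed, at most 14 in all, crops included, and the job is handed in when it is done.

Besides the shell and the picture viewer there is one more tool, called after ">>>" by a JSON object that holds its "name" and its "arguments", one argument or row to a line. move_arm: Moves the arm, as the interface text tells. Its arguments: {"type":"object","properties":{"commands":{"type":"array"},"squeeze":{"type":"number"}},"required":["commands"]}

```bash
mkdir -p pics
cat > h.py <<'E'
import numpy as np, cv2
from cell import bot
from scipy.spatial.transform import Rotation as R
def rot(a):
    a=np.array(a,float)
    return a if a.shape==(3,3) else R.from_euler('xyz',a).as_matrix() if a.size==3 else R.from_quat(a).as_matrix()
def snap(n,f):
    c=bot.get_calibration(n); p,d=bot.get_image(n)
    cv2.imwrite(f'pics/{f}.png',p[:,:,::-1]); np.savez(f'pics/{f}.npz',p=p,d=d,K=c['K'],o=c['origin'],a=rot(c['attitude']),w=(n=='wrist'))
def cloud(f):
    z=np.load(f'pics/{f}.npz'); d=z['d']; K=z['K']; v,u=np.mgrid[:d.shape[0],:d.shape[1]]
    x=(u-K[0,2])/K[0,0]; y=(v-K[1,2])/K[1,1]
    if z['w']:
        r=np.hypot(x,y)+1e-9; s=np.tan(np.minimum(r,1.5))/r; x=x*s; y=y*s
    P=np.stack([x*d,-y*d,-d],-1)@z['a'].T+z['o']; P[d==0]=np.nan
    return P,z['p']
def pix(f,l):
    P,_=cloud(f)
    for u,v in l: print((u,v),np.round(np.nanmedian(P[v-1:v+2,u-1:u+2].reshape(-1,3),0),1))
def st():
    s=bot.sense(); print({k:np.round(s[k],3) for k in ['time_s','qpos','tcp_pos','tool_rot','force','finger_gap','grip_force']}); return s
E
python3 - <<'E'
from h import *
st()
for n in ['top','side','wrist']:
    c=bot.get_calibration(n); print(n,c)
snap('top','t0'); snap('side','s0')
E
```

```text
{'time_s': np.float64(0.0), 'qpos': array([ 1.007,  0.478,  0.022,  1.556, -0.012,  1.109, -0.083]), 'tcp_pos': array([ 296.86 , -605.624,  255.338]), 'tool_rot': array([-3.14 ,  0.   ,  0.456]), 'force': array([ 0.102, -0.183,  0.189]), 'finger_gap': np.float64(1.001), 'grip_force': np.float64(0.0)}
top {'K': array([[445.23864089,   0.        , 286.06928458],
       [  0.        , 445.23864089, 210.05038044],
       [  0.        ,   0.        ,   1.        ]]), 'origin': array([-226.60192398,   75.87241992, 1190.52832528]), 'attitude': array([ 0.6768326 ,  0.01457995, -1.76284176])}
side {'K': array([[388.06819893,   0.        , 277.30008123],
       [  0.        , 388.06819893, 207.97045616],
       [  0.        ,   0.        ,   1.        ]]), 'origin': array([  606.37978447, -1079.42524502,   601.17041398]), 'attitude': array([1.15928709, 0.00404845, 0.01720266])}
wrist {'K': array([[325.1922621 ,   0.        , 280.96208779],
       [  0.        , 325.1922621 , 209.9698652 ],
       [  0.        ,   0.        ,   1.        ]]), 'origin': array([ 367.39438817, -570.64778442,  374.32056137]), 'attitude': array([-0.31112413,  0.00162961, -1.11398325])}
```

View pics/t0.png

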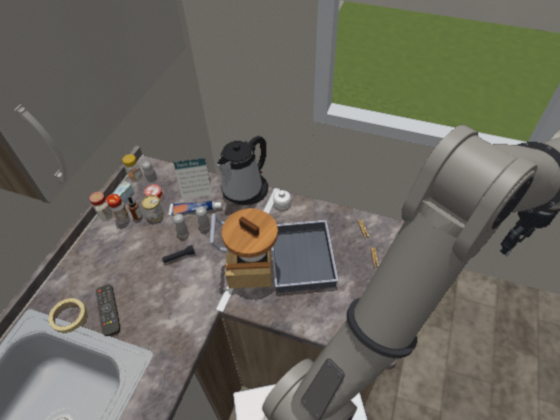

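View pics/s0.png

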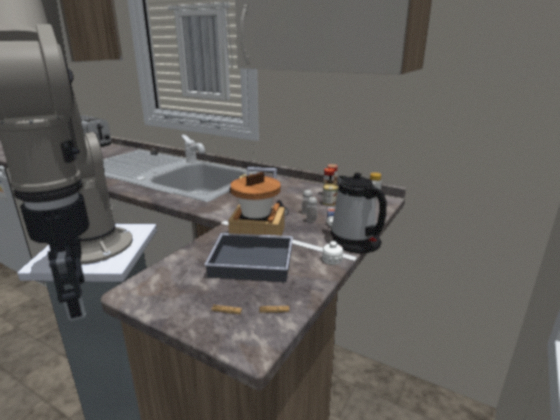

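The top view shows the lid at (250,232) with its knob, the block at (250,265), the tin at (303,255), pegs at (363,229) and (375,257), and the timer at (282,200). Next I measure them.

Run:
```python
from h import *
# orthographic map: rows = x descending, cols = y descending ; 1.25px/mm
out=np.zeros((600,800,3),np.uint8); zb=np.full((600,800),-1e9)
for f in ['s0','t0']:
    P,p=cloud(f)
    # upsample
    P=cv2.resize(P.astype(np.float32),None,fx=3,fy=3,interpolation=cv2.INTER_LINEAR); p=cv2.resize(p,None,fx=3,fy=3)
    q=P.reshape(-1,3); c=p.reshape(-1,3)
    r=np.nan_to_num((900-q[:,0])*1.1,nan=-1).astype(int); k=np.nan_to_num((250-q[:,1])*1.1,nan=-1).astype(int)
    m=(r>=0)&(r<600)&(k>=0)&(k<800)&(q[:,2]<330)
    r,k,z,c=r[m],k[m],q[m,2],c[m]
    o=np.argsort(z); r,k,z,c=r[o],k[o],z[o],c[o]
    mm=z>zb[r,k]; out[r[mm],k[mm]]=c[mm]; zb[r[mm],k[mm]]=z[mm]
for i in range(0,800,110): cv2.putText(out,str(250-int(i/1.1)),(i,10),0,.35,(255,255,0)); out[::8,i]=255
for i in range(0,600,110): cv2.putText(out,str(900-int(i/1.1)),(0,i+10),0,.35,(255,255,0)); out[i,::8]=255
cv2.imwrite('pics/map.png',out[:,:,::-1])
P,p=cloud('t0')
# lid disc
for nm,(u,v) in dict(knob=(250,227)).items(): print(nm,P[v,u])
for l in ['t0']: pix(l,[(250,218),(250,250),(228,235),(215,235),(363,229),(375,257),(282,198),(303,255),(250,272)])
```

```text
knob [505.98004993  48.10549703 216.62525787]
(250, 218) [557.4  42.9 189.7]
(250, 250) [450.5  58.2 190.2]
(228, 235) [511.8 111.  189.7]
(215, 235) [6.568e+02 1.564e+02 2.000e-01]
(363, 229) [ 578.7 -319.4   11. ]
(375, 257) [ 467.2 -325.7    9.5]
(282, 198) [737.1 -80.4  41.4]
(303, 255) [ 523.4 -107.1    2.4]
(250, 272) [445.1  67.   85.8]
```

View pics/map.png

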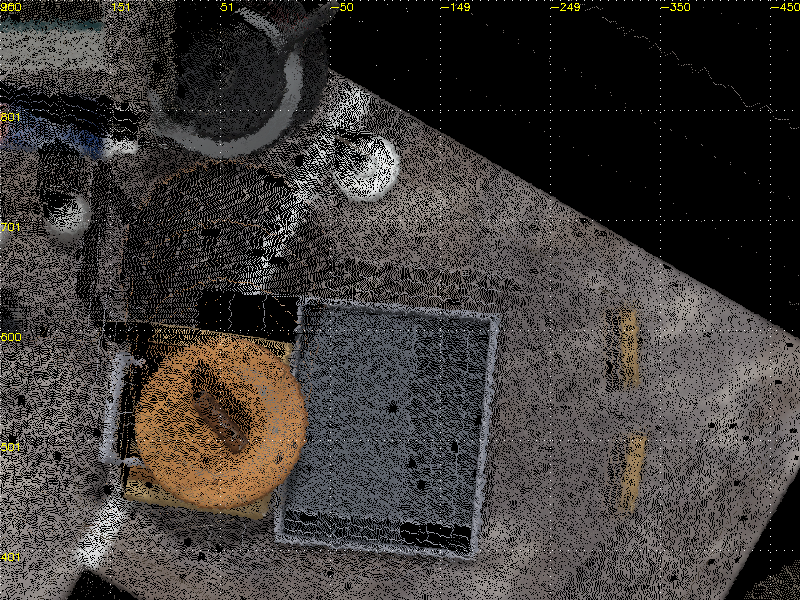

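The map shows the lid at about (520,50), the bar on its left, the tin to its right at yaw about -6°, and two pegs near y=-320. I'll do precise fits and search for a free spot for the lid.

Run:
```python
from h import *
from scipy.optimize import least_squares
from scipy.spatial import ConvexHull
Ps={f:cloud(f) for f in ['t0','s0']}
A=[];
for f,(P,p) in Ps.items():
    q=P.reshape(-1,3); m=np.isfinite(q[:,0]); q=q[m]; c=p.reshape(-1,3)[m].astype(int); 
    d=q[(abs(q[:,2]-190)<5)&(abs(q[:,0]-520)<110)&(abs(q[:,1]-50)<83)]
    h=d[ConvexHull(d[:,:2]).vertices][:,:2]
    r=least_squares(lambda t:np.hypot(h[:,0]-t[0],h[:,1]-t[1])-t[2],[520,50,78],loss='soft_l1')
    print(f,'lid',r.x,len(d), np.median(d[:,2]))
    k=q[(q[:,2]>208)&(q[:,2]<235)&(np.hypot(q[:,0]-r.x[0],q[:,1]-r.x[1])<45)]
    rr=cv2.minAreaRect(k[:,:2].astype(np.float32)); print('knob',rr,k[:,2].max())
    b=q[(q[:,2]>195)&(q[:,2]<220)&(q[:,1]>130)&(q[:,1]<175)&(abs(q[:,0]-520)<70)]
    if len(b)>5: print('bar',cv2.minAreaRect(b[:,:2].astype(np.float32)),len(b),b[:,2].max(),b.mean(0))
    t=q[(q[:,2]>35)&(q[:,2]<50)&(q[:,0]>370)&(q[:,0]<650)&(q[:,1]>-230)&(q[:,1]<0)]
    print('tin',cv2.minAreaRect(t[:,:2].astype(np.float32)))
    bt=q[(abs(q[:,2]-85)<4)&(abs(q[:,0]-520)<130)&(abs(q[:,1]-60)<110)]
    print('block',cv2.minAreaRect(bt[:,:2].astype(np.float32)),len(bt))
    pg=(q[:,2]>6)&(q[:,2]<20)&(q[:,1]<-230)&(q[:,0]>300)
    g=q[pg]
    from scipy.cluster.hierarchy import fcluster,linkage
    if len(g)>3:
        l=fcluster(linkage(g),12,'distance')
        for i in set(l):
            x=g[l==i]
            if len(x)>10: print('peg',cv2.minAreaRect(x[:,:2].astype(np.float32)),len(x))
P,_=Ps['t0']; q=P.reshape(-1,3); q=q[np.isfinite(q[:,0])]
for x in range(300,760,30):
    for y in range(-480,480,30):
        d=q[np.hypot(q[:,0]-x,q[:,1]-y)<88]
        if len(d)>700 and np.percentile(abs(d[:,2]),99.7)<7 and 430<np.hypot(x,y)<900: print('free',x,y,len(d))
```

```text
t0 lid [515.83317499  50.66883001  78.20845248] 1768 190.3226365336664
knob ((514.7637329101562, 50.65619659423828), (63.78653335571289, 17.38419532775879), 41.67613220214844) 227.34698830893467
bar ((528.6514892578125, 146.85572814941406), (15.969271659851074, 100.0894775390625), 81.08932495117188) 143 214.40439845684637 [524.2259966  148.49554286 208.17440966]
tin ((511.7538757324219, -100.997802734375), (186.02438354492188, 230.49200439453125), 84.95258331298828)
block ((475.9163513183594, 68.25173950195312), (130.05807495117188, 80.46031188964844), 82.27085876464844) 408
peg ((872.63330078125, -1093.888671875), (2.9755423069000244, 49.42170715332031), 59.89704513549805) 14
peg ((1281.3175048828125, -299.2147216796875), (165.98837280273438, 19.992164611816406), 54.45138931274414) 105
peg ((580.85205078125, -321.9269714355469), (71.23037719726562, 14.212682723999023), 1.5373711585998535) 59
peg ((466.9083557128906, -324.2276916503906), (20.590761184692383, 72.63043212890625), 70.21723937988281) 71
s0 lid [516.73897206  47.29801146  77.34592427] 630 191.64115662756305
knob ((518.1870727539062, 47.63758850097656), (64.00435638427734, 17.678226470947266), 45.014034271240234) 226.17209116633273
bar ((531.7217407226562, 146.84213256835938), (16.690444946289062, 98.61727905273438), 80.9515151977539) 122 213.45233710035853 [531.26177278 145.14969263 206.44993833]
tin ((512.2625732421875, -98.54483032226562), (196.72265625, 225.70892333984375), 85.00582885742188)
block ((518.501953125, 59.61781311035156), (131.63497924804688, 160.48683166503906), 81.9552001953125) 300
peg ((582.9183349609375, -322.80615234375), (72.02255249023438, 17.313844680786133), 0.8005240559577942) 151
peg ((469.1380310058594, -325.342041015625), (16.663238525390625, 71.6078872680664), 79.42333221435547) 158
```

Run:
```python
from h import *
import numpy as np
q=np.concatenate([cloud(f)[0].reshape(-1,3) for f in ['t0','s0']]); q=q[np.isfinite(q[:,0])]
res=[]
for x in range(270,760,20):
    for y in range(-480,480,20):
        if not 430<np.hypot(x,y)<880: continue
        r=np.hypot(q[:,0]-x,q[:,1]-y); d=q[r<95]
        hi=d[d[:,2]>5]; lo=d[d[:,2]<-6]
        rh=np.hypot(hi[:,0]-x,hi[:,1]-y).min() if len(hi)>0 else 99
        rl=np.hypot(lo[:,0]-x,lo[:,1]-y).min() if len(lo)>0 else 99
        # sector coverage
        g=d[(abs(d[:,2])<5)]; a=np.degrees(np.arctan2(g[:,1]-y,g[:,0]-x))
        far=np.hypot(g[:,0]-x,g[:,1]-y)>65
        cov=(np.histogram(a[far],12,(-180,180))[0]>0).sum()
        res.append((min(rh,rl),x,y,cov,rh,rl))
res.sort(reverse=True)
for r in res[:25]: print(np.round(r))
```

```text
[  99  750 -400    0   99   99]
[  99  750 -420    0   99   99]
[  99  750 -440    0   99   99]
[  99  750 -460    0   99   99]
[  99  730 -440    0   99   99]
[  99  730 -460    0   99   99]
[  99  730 -480    0   99   99]
[  99  710 -480    0   99   99]
[  94.  710. -460.    2.   99.   94.]
[  92.  730. -420.    2.   99.   92.]
[  89.  750. -380.    2.   99.   89.]
[  86.  690. -480.    2.   99.   86.]
[  84.  710. -440.    2.   99.   84.]
[  81.  730. -400.    2.   99.   81.]
[  79.  750. -360.    4.   99.   79.]
[  77.  690. -460.    4.   99.   77.]
[  74.  710. -420.    4.   90.   74.]
[  72.  730. -380.    4.   99.   72.]
[  69.  670. -480.    4.   86.   69.]
[  69.  750. -340.    4.   99.   69.]
[  67.  690. -440.    4.   86.   67.]
[  64.  710. -400.    4.   83.   64.]
[  62.  730. -360.    4.   87.   62.]
[ 60. 670.  80.  12.  60.  72.]
[  59.  670. -460.    4.   82.   59.]
```

Run:
```python
from h import *
S=0.8; out=np.zeros((480,800,3),np.uint8)
for f in ['s0','t0']:
    P,p=cloud(f)
    P=cv2.resize(P.astype(np.float32),None,fx=2,fy=2,interpolation=cv2.INTER_NEAREST)
    q=P.reshape(-1,3); q=q[np.isfinite(q[:,0])]
    r=((800-q[:,0])*S).astype(int); k=((500-q[:,1])*S).astype(int)
    m=(r>=0)&(r<480)&(k>=0)&(k<800); r,k,z=r[m],k[m],q[m,2]
    for sel,c in [((abs(z)<=6),(150,150,150)),((z>6),(0,0,255)),((z<-6),(255,0,0))]:
        out[r[sel],k[sel]]=np.maximum(out[r[sel],k[sel]],c) if f=='t0' else c
for i in range(0,800,80): cv2.putText(out,str(500-int(i/S)),(i,10),0,.35,(0,255,255)); out[::8,i]=255
for i in range(0,480,80): cv2.putText(out,str(800-int(i/S)),(0,i+10),0,.35,(0,255,255)); out[i,::8]=255
cv2.imwrite('pics/map2.png',out)
```

```text
(no output)
```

View pics/map2.png

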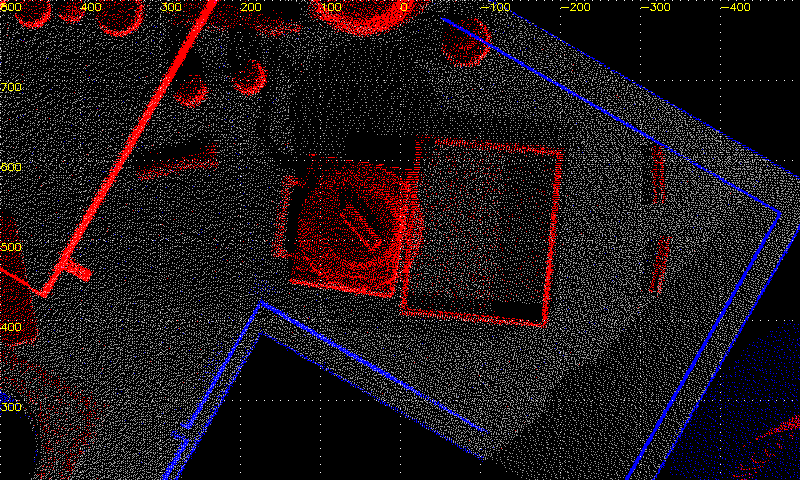

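```bash
cat >> h.py <<'E'
def go(x,y,z,yawdeg=None):
    s=bot.sense(); p=np.array(s['tcp_pos']); Rm=rot(s['tool_rot'])
    yaw=np.degrees(np.arctan2(Rm[1,0],Rm[0,0]))
    d=Rm.T@(np.array([x,y,z])-p)/10
    tw=0 if yawdeg is None else -np.radians((yawdeg-yaw+180)%360-180)
    print('t%.1f p'%s['time_s'],np.round(p,1),'yaw %.1f'%yaw,'q1,7',np.round([s['qpos'][0],s['qpos'][6]],2),'F',np.round(s['force'],1),'gap %.2f grip %.0f'%(s['finger_gap'],s['grip_force']),'\n -> delta',np.round(d,2),'twist %.3f'%tw)
E
python3 -c "
from h import *
go(516,49,330,43.5)"
```

```text
t0.1 p [ 296.9 -605.7  255.4] yaw 26.1 q1,7 [ 1.01 -0.08] F [-0.3  0.   0. ] gap 1.00 grip 0 
 -> delta [ 48.49 -49.15  -7.38] twist -0.303
```

>>> {"name": "move_arm", "arguments": {
  "commands": [
    {"jaw": 0, "delta_pos": [2, -2, -4], "twist": 0},
    {"jaw": 0, "delta_pos": [12, -12, -7.4], "twist": 0},
    {"jaw": 0, "delta_pos": [16, -16, -7.4], "twist": 0},
    {"jaw": 0, "delta_pos": [20, -20, -7.4], "twist": 0},
    {"jaw": 0, "delta_pos": [24, -24, -7.4], "twist": 0}
  ]
}}

```text
time_s: 0.6
tcp_pos: [370.6, -390.3, 323.4]
tool_rot: [3.141, -0.0, 0.456]
force: [0.3, 0.1, 0.7]
finger_gap: 0.999
grip_force: 0.0
```

```bash
python3 -c "
from h import *
go(516,49,330,43.5)"
```

```text
t0.6 p [ 370.6 -390.3  323.4] yaw 26.1 q1,7 [ 0.76 -0.43] F [0.3 0.1 0.7] gap 1.00 grip 0 
 -> delta [ 32.39 -33.05  -0.66] twist -0.304
```

>>> {"name": "move_arm", "arguments": {
  "commands": [
    {"jaw": 0, "delta_pos": [32.4, -33, -0.7], "twist": 0},
    {"jaw": 0, "delta_pos": [32.4, -33, -0.7], "twist": -0.1},
    {"jaw": 0, "delta_pos": [32.4, -33, -0.7], "twist": -0.2},
    {"jaw": 0, "delta_pos": [32.4, -33, -0.7], "twist": -0.304},
    {"jaw": 0, "delta_pos": [32.4, -33, -0.7], "twist": -0.304}
  ]
}}

```text
time_s: 1.1
tcp_pos: [449.0, -153.0, 327.0]
tool_rot: [3.141, 0.0, 0.763]
force: [0.9, -0.7, 1.1]
finger_gap: 0.998
grip_force: 0.0
```

>>> {"name": "move_arm", "arguments": {
  "commands": [
    {"jaw": 0, "delta_pos": [0, 0, 0], "twist": 0}
  ]
}}

```text
time_s: 1.2
tcp_pos: [451.0, -147.7, 327.3]
tool_rot: [-3.141, -0.003, 0.771]
force: [-0.2, -1.2, 0.4]
finger_gap: 0.999
grip_force: 0.0
```

```bash
python3 -c "
from h import *
go(516,49,330,43.5)"
```

```text
t1.2 p [ 451.  -147.7  327.3] yaw 44.2 q1,7 [ 0.47 -0.64] F [-0.2 -1.2  0.4] gap 1.00 grip 0 
 -> delta [18.37 -9.58 -0.22] twist 0.012
```

>>> {"name": "move_arm", "arguments": {
  "commands": [
    {"jaw": 0, "delta_pos": [18.4, -9.6, -0.2], "twist": 0},
    {"jaw": 0, "delta_pos": [18.4, -9.6, -0.2], "twist": 0},
    {"jaw": 0, "delta_pos": [18.4, -9.6, -0.2], "twist": 0},
    {"jaw": 0, "delta_pos": [18.4, -9.6, -0.2], "twist": 0},
    {"jaw": 0, "delta_pos": [18.4, -9.6, -0.2], "twist": 0}
  ]
}}

```text
time_s: 1.7
tcp_pos: [516.9, 47.8, 329.1]
tool_rot: [-3.14, -0.003, 0.768]
force: [-0.5, -0.2, -0.3]
finger_gap: 1.0
grip_force: 0.0
```

```bash
python3 -c "
from h import *
snap('wrist','w1')
go(516,49,222,43.5)
P,p=cloud('w1'); q=P.reshape(-1,3); q=q[np.isfinite(q[:,0])]
k=q[(q[:,2]>205)&(q[:,2]<232)&(np.hypot(q[:,0]-516,q[:,1]-50)<50)]
if len(k)>5: print(cv2.minAreaRect(k[:,:2].astype(np.float32)),len(k),k[:,2].max())
b=q[(q[:,2]>195)&(q[:,2]<215)&(q[:,1]>132)&(q[:,1]<165)&(abs(q[:,0]-530)<60)]
if len(b)>5: print(cv2.minAreaRect(b[:,:2].astype(np.float32)),len(b),b.max(0),b.min(0))
"
```

```text
t1.8 p [516.7  45.8 328.8] yaw 43.9 q1,7 [ 0.2 -1.1] F [-0.1  1.4 -0.1] gap 1.00 grip 0 
 -> delta [ 0.16 -0.27 10.68] twist 0.007
((517.0491943359375, 51.63390350341797), (62.653099060058594, 16.062210083007812), 41.24397277832031) 1784 227.03918883640642
((531.1659545898438, 147.85044860839844), (16.621225357055664, 101.41886138916016), 81.25208282470703) 2157 [581.50886095 161.80104075 214.38180822] [481.19705768 132.7984936  195.06802019]
```

View pics/w1.png

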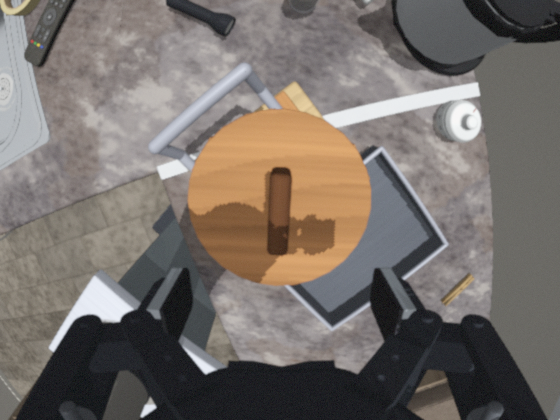

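The knob sits at pixel (280,210), as measured (517,51), yaw about 42°. I descend.

>>> {"name": "move_arm", "arguments": {
  "commands": [
    {"jaw": 0, "delta_pos": [0.3, -0.3, 4], "twist": 0.03},
    {"jaw": 0, "delta_pos": [0.3, -0.3, 8], "twist": 0.03},
    {"jaw": 0, "delta_pos": [0.3, -0.3, 10.7], "twist": 0.03},
    {"jaw": 0, "delta_pos": [0.3, -0.3, 10.7], "twist": 0.03},
    {"jaw": 0.5, "delta_pos": [0.3, -0.3, 10.7], "twist": 0.03}
  ],
  "squeeze": 50
}}

```text
time_s: 2.25
tcp_pos: [516.5, 44.2, 222.4]
tool_rot: [-3.142, 0.001, 0.728]
force: [-0.2, 1.0, 0.7]
finger_gap: 0.854
grip_force: 0.0
```

>>> {"name": "move_arm", "arguments": {
  "commands": [
    {"jaw": 1, "delta_pos": [0, 0, 0], "twist": 0},
    {"jaw": 1, "delta_pos": [0, 0, 0], "twist": 0},
    {"jaw": 1, "delta_pos": [0, 0, 0], "twist": 0},
    {"jaw": 1, "delta_pos": [0, 0, 0], "twist": 0},
    {"jaw": 1, "delta_pos": [0, 0, 0], "twist": 0}
  ]
}}

```text
time_s: 2.75
tcp_pos: [516.3, 47.3, 223.0]
tool_rot: [-3.141, -0.001, 0.731]
force: [-3.1, 3.6, 5.4]
finger_gap: 0.177
grip_force: 51.7
```

```bash
python3 -c "
from h import *
go(516.5,50,222,42)"
```

```text
t2.8 p [516.3  47.3 223. ] yaw 41.9 q1,7 [ 0.17 -1.2 ] F [-3.1  3.6  5.4] gap 0.18 grip 52 
 -> delta [ 0.2  -0.19  0.1 ] twist -0.002
```

>>> {"name": "move_arm", "arguments": {
  "commands": [
    {"jaw": 1, "delta_pos": [0, 0, 0], "twist": -0.15},
    {"jaw": 1, "delta_pos": [0, 0, 0], "twist": -0.3},
    {"jaw": 1, "delta_pos": [0, 0, 0], "twist": -0.45},
    {"jaw": 1, "delta_pos": [0, 0, 0], "twist": -0.6},
    {"jaw": 1, "delta_pos": [0, 0, 0], "twist": -0.75}
  ]
}}

```text
time_s: 3.25
tcp_pos: [517.3, 45.1, 222.9]
tool_rot: [3.139, 0.0, 1.485]
force: [-1.5, 0.8, 2.7]
finger_gap: 0.176
grip_force: 51.4
```

```bash
python3 -c "
from h import *
go(516.3,48,223,172)"
```

```text
t3.2 p [517.3  45.1 222.9] yaw 85.1 q1,7 [ 0.28 -0.49] F [-1.5  0.8  2.7] gap 0.18 grip 51 
 -> delta [ 0.28 -0.13 -0.01] twist -1.517
```

Turns easily; continue.

>>> {"name": "move_arm", "arguments": {
  "commands": [
    {"jaw": 1, "delta_pos": [0.1, 0, 0], "twist": -0.15},
    {"jaw": 1, "delta_pos": [0.1, 0, 0], "twist": -0.3},
    {"jaw": 1, "delta_pos": [0.2, 0, 0], "twist": -0.45},
    {"jaw": 1, "delta_pos": [0.2, 0, 0], "twist": -0.6},
    {"jaw": 1, "delta_pos": [0.2, 0, 0], "twist": -0.75}
  ]
}}

```text
time_s: 3.75
tcp_pos: [518.0, 47.6, 223.1]
tool_rot: [3.139, 0.002, 2.235]
force: [0.8, 1.0, 2.4]
finger_gap: 0.176
grip_force: 51.3
```

```bash
python3 -c "
from h import *
go(516.3,48,223,171.5)"
```

```text
t3.8 p [518.   47.6 223.1] yaw 128.1 q1,7 [0.39 0.2 ] F [0.8 1.  2.4] gap 0.18 grip 51 
 -> delta [ 0.13 -0.11  0.01] twist -0.758
```

>>> {"name": "move_arm", "arguments": {
  "commands": [
    {"jaw": 1, "delta_pos": [0, 0, 0], "twist": -0.15},
    {"jaw": 1, "delta_pos": [0, 0, 0], "twist": -0.3},
    {"jaw": 1, "delta_pos": [0, 0, 0], "twist": -0.45},
    {"jaw": 1, "delta_pos": [0, 0, 0], "twist": -0.6},
    {"jaw": 1, "delta_pos": [0, 0, 0], "twist": -0.76}
  ]
}}

```text
time_s: 4.25
tcp_pos: [518.5, 48.3, 223.2]
tool_rot: [3.139, 0.004, 2.985]
force: [2.2, 1.8, 0.2]
finger_gap: 0.175
grip_force: 50.9
```

>>> {"name": "move_arm", "arguments": {
  "commands": [
    {"jaw": 1, "delta_pos": [0, 0, 0], "twist": 0},
    {"jaw": 1, "delta_pos": [0, 0, -0.3], "twist": 0},
    {"jaw": 1, "delta_pos": [0, 0, -0.6], "twist": 0},
    {"jaw": 1, "delta_pos": [0, 0, -1], "twist": 0},
    {"jaw": 1, "delta_pos": [0, 0, -1], "twist": 0}
  ]
}}

```text
time_s: 4.75
tcp_pos: [517.1, 47.9, 232.2]
tool_rot: [3.141, 0.001, 2.976]
force: [4.6, 2.7, -4.5]
finger_gap: 0.18
grip_force: 50.5
```

```bash
python3 -c "
from h import *
go(485,250,330,172)"
```

```text
t4.8 p [517.1  47.9 232.2] yaw 170.5 q1,7 [0.52 0.88] F [ 4.6  2.7 -4.5] gap 0.18 grip 51 
 -> delta [ 6.48 19.42 -9.77] twist -0.026
```

>>> {"name": "move_arm", "arguments": {
  "commands": [
    {"jaw": 1, "delta_pos": [0, 0, -1], "twist": 0},
    {"jaw": 1, "delta_pos": [0, 0, -2], "twist": 0},
    {"jaw": 1, "delta_pos": [0, 0, -3.5], "twist": 0},
    {"jaw": 1, "delta_pos": [0, 0, -6], "twist": 0},
    {"jaw": 1, "delta_pos": [0, 0, -9], "twist": 0}
  ]
}}

```text
time_s: 5.25
tcp_pos: [515.5, 47.1, 322.9]
tool_rot: [-3.14, -0.002, 2.979]
force: [-0.5, 0.5, -1.2]
finger_gap: 0.18
grip_force: 50.8
```

```bash
python3 -c "
from h import *
go(485,250,320,172)"
```

```text
t5.2 p [515.5  47.1 322.9] yaw 170.7 q1,7 [0.58 0.98] F [-0.5  0.5 -1.2] gap 0.18 grip 51 
 -> delta [ 6.3  19.53  0.28] twist -0.023
```

>>> {"name": "move_arm", "arguments": {
  "commands": [
    {"jaw": 1, "delta_pos": [1.2, 4, 0], "twist": 0},
    {"jaw": 1, "delta_pos": [2.7, 8.5, 0], "twist": 0},
    {"jaw": 1, "delta_pos": [4.2, 13, 0], "twist": 0},
    {"jaw": 1, "delta_pos": [5.7, 17.5, 0], "twist": 0},
    {"jaw": 1, "delta_pos": [6.3, 19.5, 0], "twist": 0}
  ]
}}

```text
time_s: 5.75
tcp_pos: [483.5, 254.7, 323.5]
tool_rot: [3.14, -0.0, 2.984]
force: [-0.0, -0.0, -0.9]
finger_gap: 0.178
grip_force: 50.9
```

>>> {"name": "move_arm", "arguments": {
  "commands": [
    {"jaw": 1, "delta_pos": [0, 0, 1], "twist": 0},
    {"jaw": 1, "delta_pos": [0, 0, 6], "twist": 0},
    {"jaw": 1, "delta_pos": [0, 0, 11], "twist": 0},
    {"jaw": 1, "delta_pos": [0, 0, 16], "twist": 0},
    {"jaw": 1, "delta_pos": [0, 0, 21], "twist": 0}
  ]
}}

```text
time_s: 6.25
tcp_pos: [486.4, 248.0, 110.4]
tool_rot: [-3.14, 0.001, 2.977]
force: [1.8, 0.0, -1.5]
finger_gap: 0.176
grip_force: 51.0
```

```bash
python3 -c "
from h import *
go(485,250,55,172)"
```

```text
t6.2 p [486.4 248.  110.4] yaw 170.6 q1,7 [0.05 0.32] F [ 1.8  0.  -1.5] gap 0.18 grip 51 
 -> delta [0.18 0.19 5.54] twist -0.025
```

>>> {"name": "move_arm", "arguments": {
  "commands": [
    {"jaw": 1, "delta_pos": [0, 0, 2], "twist": 0},
    {"jaw": 1, "delta_pos": [0, 0, 4], "twist": 0},
    {"jaw": 1, "delta_pos": [0, 0, 5], "twist": 0},
    {"jaw": 1, "delta_pos": [0, 0, 5.5], "twist": 0},
    {"jaw": 1, "delta_pos": [0, 0, 5.7], "twist": 0}
  ]
}}

```text
time_s: 6.75
tcp_pos: [486.4, 249.7, 55.3]
tool_rot: [-3.141, 0.001, 2.979]
force: [0.6, 0.2, -2.5]
finger_gap: 0.177
grip_force: 50.7
```

```bash
python3 -c "
from h import *
go(485,250,55,172)"
```

```text
t6.8 p [486.4 249.7  55.3] yaw 170.7 q1,7 [-0.01  0.25] F [ 0.6  0.2 -2.5] gap 0.18 grip 51 
 -> delta [0.14 0.01 0.03] twist -0.023
```

>>> {"name": "move_arm", "arguments": {
  "commands": [
    {"jaw": 1, "delta_pos": [0, 0, 0.15], "twist": 0},
    {"jaw": 1, "delta_pos": [0, 0, 0.25], "twist": 0},
    {"jaw": 0.6, "delta_pos": [0, 0, 0.25], "twist": 0},
    {"jaw": 0.3, "delta_pos": [0, 0, 0.25], "twist": 0},
    {"jaw": 0, "delta_pos": [0, 0, 0.25], "twist": 0}
  ]
}}

```text
time_s: 7.25
tcp_pos: [486.2, 250.4, 53.1]
tool_rot: [3.141, 0.001, 2.98]
force: [-0.4, 0.6, 0.4]
finger_gap: 0.682
grip_force: 0.0
```

>>> {"name": "move_arm", "arguments": {
  "commands": [
    {"jaw": 0, "delta_pos": [0, 0, 0], "twist": 0},
    {"jaw": 0, "delta_pos": [0, 0, 0], "twist": 0},
    {"jaw": 0, "delta_pos": [0, 0, -4], "twist": 0},
    {"jaw": 0, "delta_pos": [0, 0, -9], "twist": 0},
    {"jaw": 0, "delta_pos": [0, 0, -14], "twist": 0}
  ]
}}

```text
time_s: 7.75
tcp_pos: [485.2, 250.0, 193.6]
tool_rot: [-3.141, -0.002, 2.98]
force: [0.2, -1.1, 0.9]
finger_gap: 1.002
grip_force: 0.0
```

>>> {"name": "move_arm", "arguments": {
  "commands": [
    {"jaw": 0, "delta_pos": [0, 0, -5], "twist": 0},
    {"jaw": 0, "delta_pos": [0, 0, -10], "twist": 0},
    {"jaw": 0, "delta_pos": [0, 0, -13], "twist": 0},
    {"jaw": 0, "delta_pos": [0, 0, -13], "twist": 0}
  ]
}}

```text
time_s: 8.15
tcp_pos: [487.3, 252.0, 327.3]
tool_rot: [3.137, 0.007, 2.98]
force: [0.4, 0.6, -0.3]
finger_gap: 1.001
grip_force: 0.0
```

```bash
python3 -c "
from h import *
snap('wrist','w2'); snap('top','t2')
go(531,148,330,172)
for f in ['w2','t2']:
  P,p=cloud(f); q=P.reshape(-1,3); q=q[np.isfinite(q[:,0])]
  k=q[(q[:,2]>38)&(q[:,2]<62)&(np.hypot(q[:,0]-486,q[:,1]-250)<50)]
  if len(k)>5: print('knob',cv2.minAreaRect(k[:,:2].astype(np.float32)),len(k),k[:,2].max())
  b=q[(q[:,2]>195)&(q[:,2]<220)&(q[:,1]>132)&(q[:,1]<165)&(abs(q[:,0]-530)<60)]
  if len(b)>5: print(cv2.minAreaRect(b[:,:2].astype(np.float32)),len(b),b.max(0),b.min(0))
  b=q[(q[:,2]>178)&(q[:,2]<192)&(np.hypot(q[:,0]-517,q[:,1]-50)<75)]
  if len(b)>5: print('rim',cv2.minEnclosingCircle(b[:,:2].astype(np.float32)),cv2.fitEllipse(b[:,:2].astype(np.float32)),len(b),b.max(0),b.min(0))
"
```

```text
t8.2 p [485.8 250.1 322.6] yaw 170.7 q1,7 [0.2  0.54] F [-0.1  0.  -0.2] gap 1.00 grip 0 
 -> delta [-6.1  -9.34 -0.73] twist -0.022
knob ((482.2663269042969, 251.1991424560547), (14.995050430297852, 62.60189437866211), 80.47222137451172) 619 58.666859436486675
((503.4773864746094, 151.73301696777344), (14.553468704223633, 50.830013275146484), 88.56827545166016) 761 [528.72430196 159.51541953 213.70193238] [478.13545898 144.01315405 195.04153745]
rim ((516.4492797851562, 49.32765197753906), 73.2265396118164) ((515.2684936523438, 51.190216064453125), (125.72180938720703, 131.29339599609375), 3.925286293029785) 3996 [583.4893898  121.67893472 188.41376632] [446.25790458 -23.47453554 178.01140524]
knob ((480.6280822753906, 250.30213928222656), (17.218029022216797, 63.52858352661133), 80.43659973144531) 130 59.7641309502435
((526.3228759765625, 146.38975524902344), (13.234359741210938, 101.38829040527344), 82.69271087646484) 140 [575.90230378 157.98377299 214.94762454] [475.96952728 134.44419781 195.42367044]
rim ((516.34130859375, 48.65632247924805), 73.49153900146484) ((514.3003540039062, 48.08206558227539), (127.9609375, 132.2349853515625), 175.70462036132812) 590 [587.34001213 120.32915084 189.76692436] [445.65139641 -23.20906123 178.092861  ]
```

View pics/w2.png

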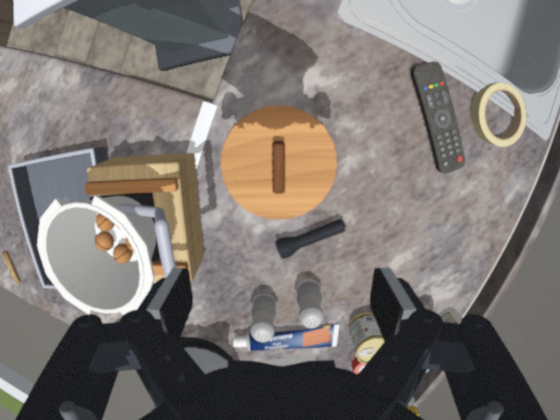

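Lid stands flat at (481,251) (pixel 279,162), walnuts are in the crock at (104,222)–(123,254), and the bar is at (165,235). Next I go over the bar.

>>> {"name": "move_arm", "arguments": {
  "commands": [
    {"jaw": 0, "delta_pos": [-2.5, -4, 0], "twist": -0.025},
    {"jaw": 0, "delta_pos": [-5, -8, 2], "twist": -0.025},
    {"jaw": 0, "delta_pos": [-6.1, -9.4, 5], "twist": -0.025},
    {"jaw": 0, "delta_pos": [-6.1, -9.4, 6], "twist": -0.025},
    {"jaw": 0, "delta_pos": [-6.1, -9.4, 6], "twist": -0.025}
  ]
}}

```text
time_s: 8.75
tcp_pos: [529.1, 147.0, 259.5]
tool_rot: [-3.14, -0.006, 3.005]
force: [-0.7, -0.6, 0.1]
finger_gap: 1.002
grip_force: 0.0
```

```bash
python3 -c "
from h import *
snap('wrist','w3')
go(530.5,148,212,172)
for f in ['w3']:
  P,p=cloud(f); q=P.reshape(-1,3); q=q[np.isfinite(q[:,0])]
  b=q[(q[:,2]>200)&(q[:,2]<217)&(q[:,1]>130)&(q[:,1]<165)&(abs(q[:,0]-530)<60)]
  print(cv2.minAreaRect(b[:,:2].astype(np.float32)),len(b),b.max(0),b.min(0))
  k=b[abs(b[:,0]-530)<25]; print(np.polyfit(k[:,0]-530,k[:,1],1))
"
```

```text
t8.8 p [529.6 148.5 261.3] yaw 172.3 q1,7 [0.35 0.72] F [-0.6  0.6  1.2] gap 1.00 grip 0 
 -> delta [-0.11 -0.04  4.93] twist 0.005
((527.915283203125, 147.34222412109375), (13.599554061889648, 100.86247253417969), 83.0180892944336) 3230 [578.16821596 159.27251593 213.97972279] [477.92620183 135.13127674 200.03787867]
[-1.05561295e-01  1.48203670e+02]
```

>>> {"name": "move_arm", "arguments": {
  "commands": [
    {"jaw": 0, "delta_pos": [0.1, 0, 2.5], "twist": 0},
    {"jaw": 0, "delta_pos": [0.1, 0, 4.9], "twist": 0},
    {"jaw": 0.5, "delta_pos": [0.1, 0, 4.9], "twist": 0},
    {"jaw": 1, "delta_pos": [0.1, 0, 4.9], "twist": 0},
    {"jaw": 1, "delta_pos": [0.1, 0, 4.9], "twist": 0}
  ],
  "squeeze": 50
}}

```text
time_s: 9.3
tcp_pos: [530.5, 149.1, 215.3]
tool_rot: [3.14, 0.002, 3.006]
force: [0.1, 0.2, -0.5]
finger_gap: 0.52
grip_force: 0.0
```

>>> {"name": "move_arm", "arguments": {
  "commands": [
    {"jaw": 1, "delta_pos": [0, 0, 0], "twist": 0},
    {"jaw": 1, "delta_pos": [0, 0, 0], "twist": 0},
    {"jaw": 1, "delta_pos": [0, 0, 0], "twist": 0},
    {"jaw": 1, "delta_pos": [0, 0, 0], "twist": 0}
  ]
}}

```text
time_s: 9.7
tcp_pos: [530.4, 147.8, 214.5]
tool_rot: [-3.142, 0.001, 3.005]
force: [-1.5, -1.9, 6.2]
finger_gap: 0.119
grip_force: 48.7
```

```bash
cat >> h.py <<'E'
def arc(B0,th0,ths,yaw=-7.5):
    """grasp TCP offset fixed; B0 tcp at tilt 0; deltas (cm, tool axes now) for each tilt"""
    s=bot.sense(); Rm=rot(s['tool_rot']); y=np.radians(yaw); e=np.array([-np.sin(y),np.cos(y)])
    r=np.hypot(145,120); a0=np.arctan2(120,145)
    f=lambda t: np.array([*(r*np.cos(a0+np.radians(t))*e), r*np.sin(a0+np.radians(t))])
    for t in ths:
        d=f(t)-f(th0); print(t,np.round(Rm.T@d/10,2), 'abs',np.round(np.array(B0)+f(t)-f(0),1))
E
python3 -c "
from h import *
go(529,148,212,172)
arc(bot.sense()['tcp_pos'],0,range(0,116,5))
snap('side','s3')"
```

```text
t9.7 p [530.4 147.8 214.5] yaw 172.2 q1,7 [0.32 0.67] F [-1.5 -1.9  6.2] gap 0.12 grip 49 
 -> delta [0.14 0.01 0.25] twist 0.003
0 [0. 0. 0.] abs [530.4 147.8 214.5]
5 [-0.01 -1.1  -1.22] abs [528.9 136.8 226.7]
10 [-0.02 -2.3  -2.34] abs [527.4 124.9 237.9]
15 [-0.03 -3.6  -3.34] abs [525.7 112.1 248. ]
20 [-0.03 -4.98 -4.24] abs [523.9  98.4 256.9]
25 [-0.04 -6.43 -5.  ] abs [522.   84.  264.6]
30 [-0.05 -7.94 -5.64] abs [520.   69.  270.9]
35 [-0.06 -9.51 -6.15] abs [518.   53.5 276. ]
40 [ -0.07 -11.11  -6.51] abs [515.9  37.6 279.6]
45 [ -0.08 -12.73  -6.74] abs [513.7  21.5 281.9]
50 [ -0.09 -14.37  -6.82] abs [511.6   5.3 282.7]
55 [ -0.1  -16.01  -6.76] abs [509.5 -11.  282.1]
60 [ -0.11 -17.64  -6.56] abs [507.3 -27.2 280.1]
65 [ -0.12 -19.25  -6.21] abs [505.2 -43.1 276.6]
70 [ -0.13 -20.82  -5.73] abs [503.2 -58.6 271.8]
75 [ -0.14 -22.34  -5.11] abs [501.2 -73.7 265.6]
80 [ -0.15 -23.8   -4.36] abs [499.3 -88.2 258.2]
85 [ -0.15 -25.19  -3.49] abs [ 497.5 -102.   249.4]
90 [ -0.16 -26.5   -2.5 ] abs [ 495.8 -115.   239.5]
95 [ -0.16 -27.72  -1.4 ] abs [ 494.2 -127.1  228.5]
100 [ -0.17 -28.84  -0.19] abs [ 492.7 -138.1  216.5]
105 [ -0.17 -29.84   1.1 ] abs [ 491.4 -148.1  203.5]
110 [ -0.18 -30.73   2.48] abs [ 490.2 -157.   189.7]
115 [ -0.18 -31.5    3.93] abs [ 489.2 -164.6  175.2]
```

>>> {"name": "move_arm", "arguments": {
  "commands": [
    {"jaw": 1, "delta_pos": [0, -0.6, -0.65], "twist": 0},
    {"jaw": 1, "delta_pos": [-0.01, -1.1, -1.22], "twist": 0},
    {"jaw": 1, "delta_pos": [-0.02, -2.3, -2.34], "twist": 0},
    {"jaw": 1, "delta_pos": [-0.03, -3.6, -3.34], "twist": 0},
    {"jaw": 1, "delta_pos": [-0.03, -4.98, -4.24], "twist": 0}
  ]
}}

```text
time_s: 10.25
tcp_pos: [524.0, 99.5, 257.5]
tool_rot: [3.138, 0.002, 3.006]
force: [3.4, 5.0, 1.1]
finger_gap: 0.119
grip_force: 48.8
```

```bash
python3 -c "
from h import *
go(523.9,98.4,256.9)
arc([530.4,147.8,214.5],20,[25,30,35,40,45])
snap('side','s4')"
```

```text
t10.2 p [524.   99.5 257.5] yaw 172.2 q1,7 [0.46 0.82] F [3.4 5.  1.1] gap 0.12 grip 49 
 -> delta [-0.01 -0.11  0.06] twist 0.000
25 [-0.01 -1.45 -0.77] abs [522.   84.1 264.5]
30 [-0.02 -2.96 -1.42] abs [520.   69.1 270.9]
35 [-0.03 -4.52 -1.93] abs [518.   53.6 276. ]
40 [-0.03 -6.12 -2.3 ] abs [515.9  37.7 279.6]
45 [-0.04 -7.74 -2.53] abs [513.8  21.6 281.9]
```

View pics/s4.png

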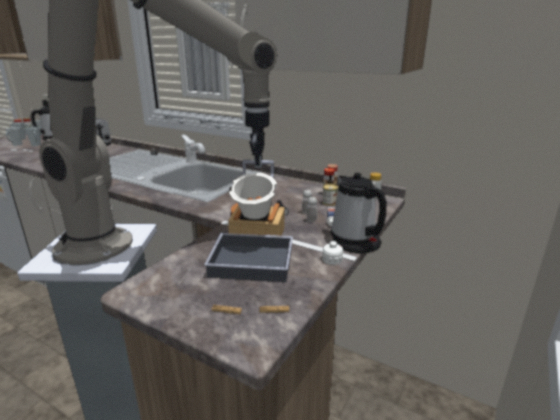

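The crock is tilted about 20° on its edge at (254,195) with the bar held. Only two pegs, (226,310) and (274,309), are on the worktop. I continue the arc.

>>> {"name": "move_arm", "arguments": {
  "commands": [
    {"jaw": 1, "delta_pos": [-0.01, -1.45, -0.77], "twist": 0},
    {"jaw": 1, "delta_pos": [-0.02, -2.96, -1.42], "twist": 0},
    {"jaw": 1, "delta_pos": [-0.03, -4.52, -1.93], "twist": 0},
    {"jaw": 1, "delta_pos": [-0.03, -6.12, -2.3], "twist": 0},
    {"jaw": 1, "delta_pos": [-0.04, -7.74, -2.53], "twist": 0}
  ]
}}

```text
time_s: 10.8
tcp_pos: [514.8, 22.6, 283.9]
tool_rot: [3.139, 0.005, 3.005]
force: [2.9, 3.8, 6.3]
finger_gap: 0.115
grip_force: 51.9
```

```bash
python3 -c "
from h import *
go(513.8,21.6,281.9)
arc([530.4,147.8,214.5],45,[50,55,60,65,70])"
```

```text
t10.8 p [514.8  22.6 283.9] yaw 172.2 q1,7 [0.63 1.01] F [2.9 3.8 6.3] gap 0.11 grip 52 
 -> delta [ 0.09 -0.12  0.2 ] twist 0.000
50 [-0.01 -1.64 -0.09] abs [511.6   5.3 282.7]
55 [-0.02 -3.28 -0.03] abs [509.5 -11.  282.1]
60 [-0.02 -4.91  0.17] abs [507.4 -27.1 280.1]
65 [-0.03 -6.52  0.51] abs [505.3 -43.  276.6]
70 [-0.04 -8.09  0.99] abs [503.2 -58.6 271.8]
```

>>> {"name": "move_arm", "arguments": {
  "commands": [
    {"jaw": 1, "delta_pos": [-0.01, -1.64, -0.05], "twist": 0},
    {"jaw": 1, "delta_pos": [-0.02, -3.28, 0.03], "twist": 0},
    {"jaw": 1, "delta_pos": [-0.02, -4.91, 0.25], "twist": 0},
    {"jaw": 1, "delta_pos": [-0.03, -6.52, 0.6], "twist": 0},
    {"jaw": 1, "delta_pos": [-0.04, -8.09, 1.1], "twist": 0}
  ]
}}

```text
time_s: 11.3
tcp_pos: [503.6, -60.2, 271.9]
tool_rot: [-3.141, 0.003, 3.003]
force: [1.4, -1.6, 4.0]
finger_gap: 0.117
grip_force: 54.4
```

```bash
python3 -c "
from h import *
go(503.2,-58.6,271.8)
arc([530.4,147.8,214.5],70,[74,78,82,86,90])"
```

```text
t11.3 p [503.6 -60.2 271.9] yaw 172.1 q1,7 [0.78 1.17] F [ 1.4 -1.6  4. ] gap 0.12 grip 54 
 -> delta [0.06 0.16 0.01] twist 0.000
74 [-0.01 -1.22  0.49] abs [501.6 -70.7 267. ]
78 [-0.01 -2.4   1.05] abs [500.1 -82.4 261.3]
82 [-0.02 -3.55  1.7 ] abs [498.6 -93.8 254.8]
86 [-0.03 -4.64  2.43] abs [ 497.2 -104.6  247.5]
90 [-0.03 -5.68  3.24] abs [ 495.8 -114.9  239.5]
```

>>> {"name": "move_arm", "arguments": {
  "commands": [
    {"jaw": 1, "delta_pos": [-0.01, -1.22, 0.49], "twist": 0},
    {"jaw": 1, "delta_pos": [-0.01, -2.4, 1.05], "twist": 0},
    {"jaw": 1, "delta_pos": [-0.02, -3.55, 1.7], "twist": 0},
    {"jaw": 1, "delta_pos": [-0.03, -4.64, 2.43], "twist": 0},
    {"jaw": 1, "delta_pos": [-0.03, -5.68, 3.24], "twist": 0}
  ]
}}

```text
time_s: 11.8
tcp_pos: [495.3, -116.5, 237.5]
tool_rot: [-3.141, 0.001, 3.004]
force: [2.9, -4.6, 2.9]
finger_gap: 0.117
grip_force: 57.1
```

```bash
python3 -c "
from h import *
go(495.8,-114.9,239.5)
arc([530.4,147.8,214.5],90,[93,96,99,102,105,108])"
```

```text
t11.8 p [ 495.3 -116.5  237.5] yaw 172.1 q1,7 [0.85 1.25] F [ 2.9 -4.6  2.9] gap 0.12 grip 57 
 -> delta [-0.03  0.17 -0.2 ] twist 0.000
93 [-0.   -0.74  0.65] abs [ 494.8 -122.3  233. ]
96 [-0.01 -1.45  1.34] abs [ 493.9 -129.3  226.2]
99 [-0.01 -2.12  2.06] abs [ 493.  -136.   218.9]
102 [-0.02 -2.75  2.81] abs [ 492.2 -142.2  211.4]
105 [-0.02 -3.34  3.6 ] abs [ 491.4 -148.1  203.5]
108 [-0.02 -3.89  4.42] abs [ 490.7 -153.5  195.3]
```

>>> {"name": "move_arm", "arguments": {
  "commands": [
    {"jaw": 1, "delta_pos": [0, -0.74, 0.65], "twist": 0},
    {"jaw": 1, "delta_pos": [-0.01, -1.45, 1.3], "twist": 0},
    {"jaw": 1, "delta_pos": [-0.01, -2.12, 2.0], "twist": 0},
    {"jaw": 1, "delta_pos": [-0.02, -2.75, 2.75], "twist": 0},
    {"jaw": 1, "delta_pos": [-0.02, -3.34, 3.5], "twist": 0}
  ]
}}

```text
time_s: 12.3
tcp_pos: [490.2, -149.0, 201.9]
tool_rot: [-3.141, -0.001, 3.004]
force: [2.2, -4.9, 1.1]
finger_gap: 0.116
grip_force: 58.6
```

>>> {"name": "move_arm", "arguments": {
  "commands": [
    {"jaw": 1, "delta_pos": [0, -0.4, 0.55], "twist": 0},
    {"jaw": 1, "delta_pos": [0, -0.4, 0.55], "twist": 0},
    {"jaw": 1, "delta_pos": [0, -0.4, 0.55], "twist": 0},
    {"jaw": 1, "delta_pos": [0, -0.4, 0.55], "twist": 0},
    {"jaw": 1, "delta_pos": [0, -0.4, 0.55], "twist": 0}
  ]
}}

```text
time_s: 12.8
tcp_pos: [489.5, -152.5, 196.6]
tool_rot: [-3.141, -0.002, 3.005]
force: [1.1, -4.8, -0.0]
finger_gap: 0.112
grip_force: 59.0
```

>>> {"name": "move_arm", "arguments": {
  "commands": [
    {"jaw": 1, "delta_pos": [0, 0, 0], "twist": 0},
    {"jaw": 1, "delta_pos": [0, 0, 0], "twist": 0},
    {"jaw": 1, "delta_pos": [0, 0, 0], "twist": 0},
    {"jaw": 1, "delta_pos": [0, 0, 0], "twist": 0},
    {"jaw": 1, "delta_pos": [0, 0, 0], "twist": 0}
  ]
}}

```text
time_s: 13.3
tcp_pos: [489.5, -152.5, 196.6]
tool_rot: [-3.141, -0.002, 3.005]
force: [1.5, -5.5, -0.4]
finger_gap: 0.116
grip_force: 59.0
```

```bash
python3 -c "
from h import *
go(490.9,-151.8,198)
snap('side','s5'); snap('wrist','w5')
i=cv2.imread('pics/s5.png')[130:290,170:370]; j=cv2.imread('pics/w5.png')
cv2.imwrite('pics/c5.png',np.hstack([cv2.resize(i,(450,360),interpolation=cv2.INTER_CUBIC)[:,:],cv2.resize(j,(350,263))[:,:] if 0 else cv2.copyMakeBorder(cv2.resize(j,(350,263)),0,97,0,0,0)]))
arc([530.4,147.8,214.5],107,[103,99,95,90,85])"
```

```text
t13.3 p [ 489.5 -152.5  196.6] yaw 172.2 q1,7 [0.87 1.27] F [ 1.5 -5.5 -0.4] gap 0.12 grip 59 
 -> delta [-0.13  0.08 -0.14] twist 0.000
103 [ 0.01  0.76 -1.07] abs [ 492.  -144.2  208.8]
99 [ 0.01  1.59 -2.09] abs [ 493.  -136.   218.9]
95 [ 0.02  2.5  -3.04] abs [ 494.2 -127.   228.5]
90 [ 0.03  3.71 -4.14] abs [ 495.8 -114.9  239.5]
85 [ 0.04  5.02 -5.14] abs [ 497.5 -102.   249.4]
```

View pics/c5.png

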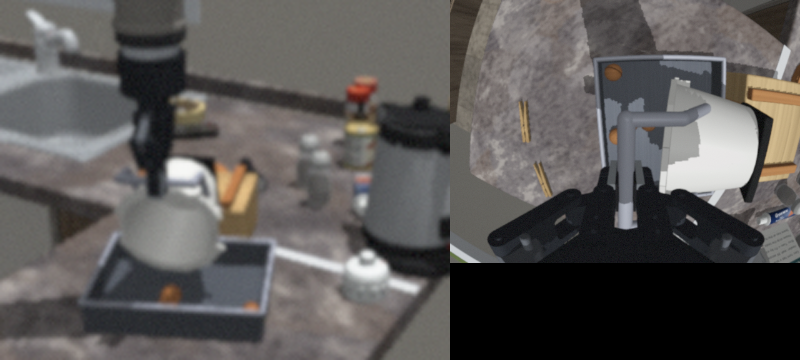

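Walnuts are in the tin (wrist panel (612,72), (612,135), (647,125)). I tilt slightly further, then dwell.

>>> {"name": "move_arm", "arguments": {
  "commands": [
    {"jaw": 1, "delta_pos": [0, -0.17, 0.27], "twist": 0},
    {"jaw": 1, "delta_pos": [0, -0.34, 0.55], "twist": 0},
    {"jaw": 1, "delta_pos": [0, -0.34, 0.55], "twist": 0},
    {"jaw": 1, "delta_pos": [0, -0.34, 0.55], "twist": 0},
    {"jaw": 1, "delta_pos": [0, -0.34, 0.55], "twist": 0}
  ]
}}

```text
time_s: 13.9
tcp_pos: [489.1, -155.9, 191.2]
tool_rot: [-3.141, -0.001, 3.004]
force: [0.1, -4.5, 0.6]
finger_gap: 0.12
grip_force: 59.1
```

>>> {"name": "move_arm", "arguments": {
  "commands": [
    {"jaw": 1, "delta_pos": [0, 0, 0], "twist": 0},
    {"jaw": 1, "delta_pos": [0, 0, 0], "twist": 0},
    {"jaw": 1, "delta_pos": [0, 0, 0], "twist": 0},
    {"jaw": 1, "delta_pos": [0, 0, 0], "twist": 0},
    {"jaw": 1, "delta_pos": [0, 0, 0], "twist": 0}
  ]
}}

```text
time_s: 14.4
tcp_pos: [489.1, -155.9, 191.2]
tool_rot: [-3.141, -0.001, 3.004]
force: [0.6, -5.5, 0.8]
finger_gap: 0.115
grip_force: 59.1
```

>>> {"name": "move_arm", "arguments": {
  "commands": [
    {"jaw": 1, "delta_pos": [0, 0, 0], "twist": 0},
    {"jaw": 1, "delta_pos": [0, 0, 0], "twist": 0},
    {"jaw": 1, "delta_pos": [0, 0, 0], "twist": 0},
    {"jaw": 1, "delta_pos": [0, 0, 0], "twist": 0},
    {"jaw": 1, "delta_pos": [0, 0, 0], "twist": 0}
  ]
}}

```text
time_s: 14.9
tcp_pos: [489.1, -155.9, 191.2]
tool_rot: [-3.141, -0.001, 3.004]
force: [0.6, -5.2, 0.5]
finger_gap: 0.114
grip_force: 59.1
```

```bash
python3 -c "
from h import *
go(490.2,-157,190)
arc([530.4,147.8,214.5],109.5,[105,100,95,90,85])"
```

```text
t14.9 p [ 489.1 -155.9  191.2] yaw 172.1 q1,7 [0.87 1.27] F [ 0.6 -5.2  0.5] gap 0.11 grip 59 
 -> delta [-0.12 -0.09  0.12] twist 0.000
105 [ 0.01  0.81 -1.24] abs [ 491.4 -148.1  203.5]
100 [ 0.01  1.81 -2.53] abs [ 492.8 -138.1  216.5]
95 [ 0.02  2.93 -3.74] abs [ 494.2 -127.   228.5]
90 [ 0.03  4.15 -4.84] abs [ 495.8 -114.9  239.5]
85 [ 0.04  5.46 -5.83] abs [ 497.5 -102.   249.4]
```

Now back up.

>>> {"name": "move_arm", "arguments": {
  "commands": [
    {"jaw": 1, "delta_pos": [0.01, 0.81, -1.24], "twist": 0},
    {"jaw": 1, "delta_pos": [0.01, 1.81, -2.53], "twist": 0},
    {"jaw": 1, "delta_pos": [0.02, 2.93, -3.74], "twist": 0},
    {"jaw": 1, "delta_pos": [0.03, 4.15, -4.84], "twist": 0},
    {"jaw": 1, "delta_pos": [0.04, 5.46, -5.83], "twist": 0}
  ]
}}

```text
time_s: 15.4
tcp_pos: [496.6, -99.3, 250.7]
tool_rot: [3.141, -0.001, 3.006]
force: [1.6, 0.8, -6.5]
finger_gap: 0.119
grip_force: 56.3
```

```bash
python3 -c "
from h import *
go(497.5,-102,249.4)
arc([530.4,147.8,214.5],85,[80,75,70,65,60])
arc([530.4,147.8,214.5],60,[55,50,45,40,35])"
```

```text
t15.4 p [496.6 -99.3 250.7] yaw 172.2 q1,7 [0.83 1.23] F [ 1.6  0.8 -6.5] gap 0.12 grip 56 
 -> delta [-0.13 -0.25  0.13] twist 0.000
80 [ 0.01  1.39 -0.87] abs [499.3 -88.2 258.1]
75 [ 0.01  2.85 -1.62] abs [501.2 -73.7 265.6]
70 [ 0.02  4.37 -2.24] abs [503.2 -58.6 271.8]
65 [ 0.03  5.94 -2.72] abs [505.3 -43.  276.6]
60 [ 0.04  7.55 -3.06] abs [507.4 -27.1 280.1]
55 [ 0.01  1.63 -0.2 ] abs [509.5 -11.  282.1]
50 [ 0.02  3.27 -0.26] abs [511.6   5.3 282.7]
45 [ 0.02  4.91 -0.18] abs [513.8  21.6 281.9]
40 [0.03 6.54 0.05] abs [515.9  37.7 279.6]
35 [0.04 8.14 0.41] abs [518.   53.6 276. ]
```

>>> {"name": "move_arm", "arguments": {
  "commands": [
    {"jaw": 1, "delta_pos": [0.01, 1.39, -0.8], "twist": 0},
    {"jaw": 1, "delta_pos": [0.01, 2.85, -1.5], "twist": 0},
    {"jaw": 1, "delta_pos": [0.02, 4.37, -2.1], "twist": 0},
    {"jaw": 1, "delta_pos": [0.03, 5.94, -2.6], "twist": 0},
    {"jaw": 1, "delta_pos": [0.04, 7.45, -2.93], "twist": 0}
  ]
}}

```text
time_s: 15.9
tcp_pos: [507.8, -26.1, 281.2]
tool_rot: [-3.141, 0.003, 3.005]
force: [1.9, -3.3, 7.1]
finger_gap: 0.119
grip_force: 53.9
```

>>> {"name": "move_arm", "arguments": {
  "commands": [
    {"jaw": 1, "delta_pos": [0.01, 1.63, -0.2], "twist": 0},
    {"jaw": 1, "delta_pos": [0.02, 3.27, -0.26], "twist": 0},
    {"jaw": 1, "delta_pos": [0.02, 4.91, -0.18], "twist": 0},
    {"jaw": 1, "delta_pos": [0.03, 6.54, 0.05], "twist": 0},
    {"jaw": 1, "delta_pos": [0.04, 8.14, 0.41], "twist": 0}
  ]
}}

```text
time_s: 16.4
tcp_pos: [517.7, 55.9, 276.0]
tool_rot: [3.14, 0.001, 3.006]
force: [2.7, 0.3, -1.2]
finger_gap: 0.116
grip_force: 53.2
```

```bash
python3 -c "
from h import *
go(518,53.6,276)
arc([530.4,147.8,214.5],35,[30,25,20,15,10])
arc([530.4,147.8,214.5],10,[7,5,3,1,0])"
```

```text
t16.4 p [517.7  55.9 276. ] yaw 172.2 q1,7 [0.56 0.93] F [ 2.7  0.3 -1.2] gap 0.12 grip 53 
 -> delta [-0.06 -0.23  0.  ] twist 0.000
30 [0.01 1.56 0.51] abs [520.   69.1 270.9]
25 [0.02 3.07 1.15] abs [522.   84.1 264.5]
20 [0.02 4.52 1.92] abs [523.9  98.4 256.9]
15 [0.03 5.9  2.81] abs [525.7 112.1 247.9]
10 [0.04 7.2  3.82] abs [527.4 125.  237.9]
7 [0.   0.73 0.66] abs [528.4 132.2 231.3]
5 [0.01 1.2  1.12] abs [529.  136.9 226.7]
3 [0.01 1.65 1.6 ] abs [529.6 141.4 221.9]
1 [0.01 2.09 2.09] abs [530.1 145.7 217. ]
0 [0.01 2.3  2.34] abs [530.4 147.8 214.5]
```

>>> {"name": "move_arm", "arguments": {
  "commands": [
    {"jaw": 1, "delta_pos": [0.01, 1.5, 0.5], "twist": 0},
    {"jaw": 1, "delta_pos": [0.02, 2.95, 1.15], "twist": 0},
    {"jaw": 1, "delta_pos": [0.02, 4.4, 1.92], "twist": 0},
    {"jaw": 1, "delta_pos": [0.03, 5.75, 2.81], "twist": 0},
    {"jaw": 1, "delta_pos": [0.04, 7.05, 3.8], "twist": 0}
  ]
}}

```text
time_s: 16.9
tcp_pos: [526.8, 126.7, 237.9]
tool_rot: [3.138, 0.001, 3.007]
force: [2.2, 0.3, -2.2]
finger_gap: 0.115
grip_force: 51.8
```

```bash
python3 -c "
from h import *
go(527.4,125,237.9); go(530.4,147.8,214.5)"
```

```text
t16.9 p [526.8 126.7 237.9] yaw 172.3 q1,7 [0.39 0.74] F [ 2.2  0.3 -2.2] gap 0.12 grip 52 
 -> delta [-0.08 -0.16 -0.  ] twist 0.000
t16.9 p [526.8 126.7 237.9] yaw 172.3 q1,7 [0.39 0.74] F [ 2.2  0.3 -2.2] gap 0.12 grip 52 
 -> delta [-0.07  2.13  2.34] twist 0.000
```

>>> {"name": "move_arm", "arguments": {
  "commands": [
    {"jaw": 1, "delta_pos": [0, 0.7, 0.68], "twist": 0},
    {"jaw": 1, "delta_pos": [0, 1.2, 1.2], "twist": 0},
    {"jaw": 1, "delta_pos": [0, 1.65, 1.68], "twist": 0},
    {"jaw": 1, "delta_pos": [0, 2.05, 2.15], "twist": 0},
    {"jaw": 1, "delta_pos": [0, 2.2, 2.36], "twist": 0}
  ]
}}

```text
time_s: 17.4
tcp_pos: [529.9, 147.9, 215.1]
tool_rot: [3.138, 0.001, 3.006]
force: [-2.2, 2.4, 15.4]
finger_gap: 0.116
grip_force: 55.1
```

```bash
python3 -c "
from h import *
go(530.4,147.8,214.5)"
```

```text
t17.4 p [529.9 147.9 215.1] yaw 172.3 q1,7 [0.33 0.68] F [-2.2  2.4 15.4] gap 0.12 grip 55 
 -> delta [-0.05 -0.01  0.06] twist 0.000
```

Seated (upward reaction of 15 N). Release, rise and look.

>>> {"name": "move_arm", "arguments": {
  "commands": [
    {"jaw": 1, "delta_pos": [0, 0, 0], "twist": 0},
    {"jaw": 0.5, "delta_pos": [0, 0, 0], "twist": 0},
    {"jaw": 0, "delta_pos": [0, 0, 0], "twist": 0},
    {"jaw": 0, "delta_pos": [0, 0, 0], "twist": 0},
    {"jaw": 0, "delta_pos": [0, 0, 0], "twist": 0}
  ]
}}

```text
time_s: 17.9
tcp_pos: [529.2, 144.9, 213.4]
tool_rot: [-3.141, -0.001, 3.005]
force: [-0.2, 0.4, 0.6]
finger_gap: 0.791
grip_force: 0.0
```

>>> {"name": "move_arm", "arguments": {
  "commands": [
    {"jaw": 0, "delta_pos": [0, 0, 0], "twist": 0},
    {"jaw": 0, "delta_pos": [0, 0, 0], "twist": 0},
    {"jaw": 0, "delta_pos": [0, 0, -4], "twist": 0},
    {"jaw": 0, "delta_pos": [0, 0, -9], "twist": 0},
    {"jaw": 0, "delta_pos": [0, 0, -14], "twist": 0}
  ]
}}

```text
time_s: 18.4
tcp_pos: [529.0, 145.0, 355.0]
tool_rot: [-3.141, -0.001, 3.005]
force: [1.5, 0.7, -0.2]
finger_gap: 0.999
grip_force: 0.0
```

```bash
python3 -c "
from h import *
snap('wrist','w6');
go(467,-325,120,70)
P,p=cloud('w6'); q=P.reshape(-1,3); q=q[np.isfinite(q[:,0])]
b=q[(q[:,2]>200)&(q[:,2]<217)&(q[:,1]>130)&(q[:,1]<165)&(abs(q[:,0]-530)<60)]
print(cv2.minAreaRect(b[:,:2].astype(np.float32)),b.max(0))
b=q[(q[:,2]>181)&(q[:,2]<192)&(np.hypot(q[:,0]-517,q[:,1]-50)<75)]
print('rim',cv2.minEnclosingCircle(b[:,:2].astype(np.float32)),b[:,2].max())
b=q[(q[:,2]>86)&(q[:,2]<97)&(np.hypot(q[:,0]-517,q[:,1]-50)<90)]
"
```

```text
t18.4 p [532.  147.4 364. ] yaw 172.2 q1,7 [0.41 0.8 ] F [3.5 2.7 5.8] gap 1.00 grip 0 
 -> delta [  0.27 -47.81  24.16] twist 1.784
((528.1162719726562, 147.04795837402344), (13.098854064941406, 100.73482513427734), 83.06927490234375) [578.08004629 158.605489   214.40124695]
rim ((516.8060302734375, 48.879005432128906), 73.3408432006836) 188.75134190545185
```

View pics/w6.png

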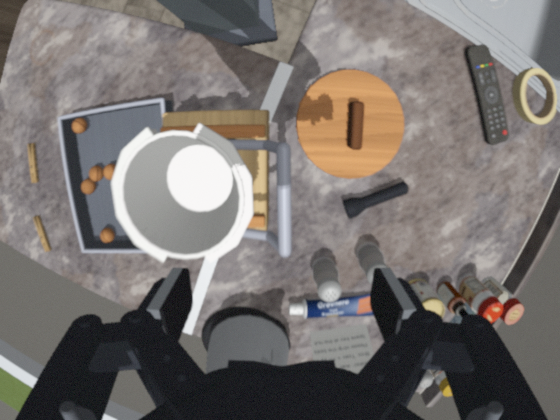

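The crock is back on its block and empty; five walnuts are in the tin (pixels (80,126), (97,173), (109,172), (88,187), (108,235)). Pegs are at (33,163) and (42,232). I move to peg 2.

>>> {"name": "move_arm", "arguments": {
  "commands": [
    {"jaw": 0, "delta_pos": [0, -4, 0], "twist": 0},
    {"jaw": 0, "delta_pos": [0, -9, 0], "twist": 0},
    {"jaw": 0, "delta_pos": [0.1, -14, 2], "twist": 0.03},
    {"jaw": 0, "delta_pos": [0.1, -19, 4], "twist": 0.06},
    {"jaw": 0, "delta_pos": [0.2, -24, 6], "twist": 0.1}
  ]
}}

```text
time_s: 18.95
tcp_pos: [495.9, -83.8, 297.5]
tool_rot: [-3.141, 0.001, 2.903]
force: [0.9, -0.2, 0.2]
finger_gap: 0.998
grip_force: 0.0
```

```bash
python3 -c "
from h import *
go(468,-325,180,167)
"
```

```text
t18.9 p [495.9 -83.8 297.5] yaw 166.3 q1,7 [0.82 1.17] F [ 0.9 -0.2  0.2] gap 1.00 grip 0 
 -> delta [ -2.97 -24.09  11.76] twist -0.012
```

>>> {"name": "move_arm", "arguments": {
  "commands": [
    {"jaw": 0, "delta_pos": [-0.5, -5, 1.5], "twist": 0},
    {"jaw": 0, "delta_pos": [-1.1, -10, 4], "twist": 0},
    {"jaw": 0, "delta_pos": [-1.8, -15, 6.5], "twist": 0},
    {"jaw": 0, "delta_pos": [-2.4, -20, 9], "twist": 0},
    {"jaw": 0, "delta_pos": [-3, -24.1, 11.7], "twist": 0}
  ]
}}

```text
time_s: 19.45
tcp_pos: [470.5, -307.8, 191.0]
tool_rot: [-3.141, 0.001, 2.904]
force: [1.1, 0.5, 0.2]
finger_gap: 1.004
grip_force: 0.0
```

>>> {"name": "move_arm", "arguments": {
  "commands": [
    {"jaw": 0, "delta_pos": [0, 0, 0], "twist": 0},
    {"jaw": 0, "delta_pos": [0, 0, 0], "twist": 0}
  ]
}}

```text
time_s: 19.65
tcp_pos: [470.0, -306.3, 190.5]
tool_rot: [3.14, -0.002, 2.902]
force: [-0.0, -0.1, 0.8]
finger_gap: 1.004
grip_force: 0.0
```

```bash
cat >> h.py <<'E'
def pegs(f):
    P,p=cloud(f); q=P.reshape(-1,3); ok=np.isfinite(q[:,0]); q=q[ok]
    h=cv2.cvtColor(p,cv2.COLOR_RGB2HSV).reshape(-1,3)[ok]
    m=(q[:,2]>4)&(q[:,2]<22)&(q[:,1]<-215)&(q[:,1]>-480)&(q[:,0]>280)&(q[:,0]<720)&(h[:,1]>60)
    k=((q[m][:,:2]-[280,-480])).astype(int); im=np.zeros((440,270),np.uint8); im[k[:,0],k[:,1]]=255
    im=cv2.morphologyEx(im,cv2.MORPH_CLOSE,np.ones((7,7)))
    for c in cv2.findContours(im,0,2)[0]:
        if cv2.contourArea(c)>150:
            (a,b),(w,hh),ang=cv2.minAreaRect(c)  # a=y idx, b=x idx
            pts=c[:,0,:].astype(float); l=cv2.fitLine(c,2,0,.01,.01).ravel()
            print('peg x %.0f y %.0f'%(280+b,-480+a),'size %.0f %.0f'%(w,hh),'long axis yaw %.1f'%np.degrees(np.arctan(l[0]/l[1])))
E
python3 -c "
from h import *
snap('wrist','w7'); pegs('w7'); pegs('w6')
go(468,-325,180,167)
"
```

```text
peg x 582 y -322 size 72 14 long axis yaw 2.1
peg x 449 y -294 size 13 72 long axis yaw -9.6
peg x 583 y -321 size 70 16 long axis yaw 0.1
peg x 450 y -292 size 15 72 long axis yaw -10.9
t19.7 p [ 471.  -304.9  191.5] yaw 166.4 q1,7 [1.04 1.47] F [0.2 0.2 0.6] gap 1.00 grip 0 
 -> delta [-0.17 -2.02  1.15] twist -0.010
```

View pics/w7.png

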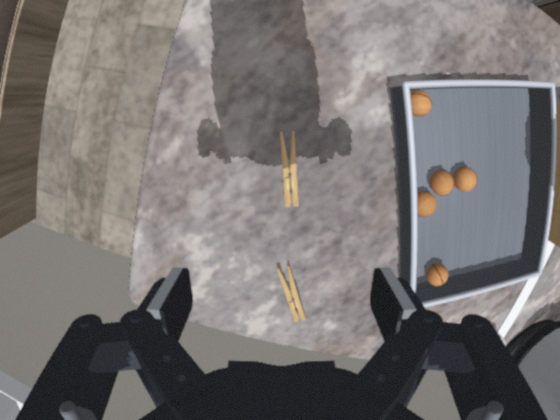

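Two pegs, at (289,170) and (291,292) in the picture; peg 2 was knocked to (449,-294), yaw about -10°.

```bash
python3 -c "
from h import *
go(449,-294,28,170)
"
```

```text
t19.7 p [ 471.  -304.9  191.5] yaw 166.4 q1,7 [1.04 1.47] F [0.2 0.2 0.6] gap 1.00 grip 0 
 -> delta [ 2.4   0.53 16.35] twist -0.062
```

>>> {"name": "move_arm", "arguments": {
  "commands": [
    {"jaw": 0.2, "delta_pos": [1.2, 0.3, 4], "twist": -0.06},
    {"jaw": 0.3, "delta_pos": [2.4, 0.5, 8], "twist": -0.06},
    {"jaw": 0.4, "delta_pos": [2.4, 0.5, 12], "twist": -0.06},
    {"jaw": 0.4, "delta_pos": [2.4, 0.5, 14.5], "twist": -0.06},
    {"jaw": 0.4, "delta_pos": [2.4, 0.5, 15], "twist": -0.06}
  ],
  "squeeze": 30
}}

```text
time_s: 20.2
tcp_pos: [448.2, -292.8, 40.1]
tool_rot: [3.14, -0.003, 2.968]
force: [-0.1, -0.0, 0.6]
finger_gap: 0.601
grip_force: 0.0
```

```bash
python3 -c "
from h import *
go(449,-294,28,170)
"
```

```text
t20.2 p [ 448.2 -292.8   40.1] yaw 170.0 q1,7 [0.95 1.35] F [-0.1 -0.   0.6] gap 0.60 grip 0 
 -> delta [-0.1  -0.11  1.21] twist 0.001
```

>>> {"name": "move_arm", "arguments": {
  "commands": [
    {"jaw": 0.4, "delta_pos": [-0.1, -0.1, 1.2], "twist": 0},
    {"jaw": 0.7, "delta_pos": [-0.1, -0.1, 1.2], "twist": 0},
    {"jaw": 1, "delta_pos": [-0.1, -0.1, 1.2], "twist": 0},
    {"jaw": 1, "delta_pos": [-0.1, -0.1, 1.2], "twist": 0},
    {"jaw": 1, "delta_pos": [-0.1, -0.1, 1.2], "twist": 0}
  ]
}}

```text
time_s: 20.7
tcp_pos: [450.5, -296.7, 30.9]
tool_rot: [-3.141, 0.002, 2.965]
force: [-1.8, 0.5, 7.8]
finger_gap: 0.159
grip_force: 31.7
```

>>> {"name": "move_arm", "arguments": {
  "commands": [
    {"jaw": 1, "delta_pos": [0, 0, 0], "twist": 0},
    {"jaw": 1, "delta_pos": [0, 0, 0], "twist": 0},
    {"jaw": 1, "delta_pos": [0, 0, -5], "twist": 0},
    {"jaw": 1, "delta_pos": [0, 0, -10], "twist": 0},
    {"jaw": 1, "delta_pos": [0, 0, -15], "twist": 0}
  ]
}}

```text
time_s: 21.2
tcp_pos: [449.1, -296.0, 181.5]
tool_rot: [3.141, -0.0, 2.965]
force: [0.6, -0.7, -0.2]
finger_gap: 0.16
grip_force: 31.0
```

```bash
python3 -c "
from h import *
go(516.5,49.5,275,172)
"
```

```text
t21.2 p [ 449.1 -296.   181.5] yaw 169.9 q1,7 [1.08 1.52] F [ 0.6 -0.7 -0.2] gap 0.16 grip 31 
 -> delta [-0.56 35.21 -9.33] twist -0.037
```

>>> {"name": "move_arm", "arguments": {
  "commands": [
    {"jaw": 1, "delta_pos": [0, 3, -4], "twist": 0},
    {"jaw": 1, "delta_pos": [0, 7, -7], "twist": 0},
    {"jaw": 1, "delta_pos": [-0.2, 12, -9.3], "twist": 0},
    {"jaw": 1, "delta_pos": [-0.3, 17, -9.3], "twist": 0},
    {"jaw": 1, "delta_pos": [-0.4, 22, -9.3], "twist": -0.03}
  ]
}}

```text
time_s: 21.7
tcp_pos: [491.7, -83.6, 274.2]
tool_rot: [-3.14, 0.003, 2.994]
force: [0.5, -0.7, 0.2]
finger_gap: 0.16
grip_force: 31.0
```

>>> {"name": "move_arm", "arguments": {
  "commands": [
    {"jaw": 1, "delta_pos": [0, 4.5, 0], "twist": 0},
    {"jaw": 1, "delta_pos": [0, 8.5, 0], "twist": 0},
    {"jaw": 1, "delta_pos": [0, 12, 0], "twist": 0},
    {"jaw": 1, "delta_pos": [0, 13.2, 0], "twist": 0},
    {"jaw": 1, "delta_pos": [0, 13.2, 0], "twist": 0}
  ]
}}

```text
time_s: 22.2
tcp_pos: [510.4, 47.5, 273.0]
tool_rot: [3.141, 0.001, 2.999]
force: [-0.1, -0.7, -0.2]
finger_gap: 0.163
grip_force: 31.0
```

```bash
python3 -c "
from h import *
go(516.5,49.5,155,172)
"
```

```text
t22.2 p [510.4  47.5 273. ] yaw 171.8 q1,7 [0.58 0.94] F [-0.1 -0.7 -0.2] gap 0.16 grip 31 
 -> delta [-0.57  0.28 11.8 ] twist -0.003
```

>>> {"name": "move_arm", "arguments": {
  "commands": [
    {"jaw": 1, "delta_pos": [-0.6, 0.3, 3], "twist": 0},
    {"jaw": 1, "delta_pos": [-0.6, 0.3, 6], "twist": 0},
    {"jaw": 1, "delta_pos": [-0.6, 0.3, 9], "twist": 0},
    {"jaw": 1, "delta_pos": [-0.6, 0.3, 11.3], "twist": 0},
    {"jaw": 1, "delta_pos": [-0.6, 0.3, 11.3], "twist": 0}
  ]
}}

```text
time_s: 22.7
tcp_pos: [514.8, 44.6, 156.7]
tool_rot: [-3.139, -0.006, 2.992]
force: [-1.9, 0.3, -0.5]
finger_gap: 0.158
grip_force: 31.0
```

>>> {"name": "move_arm", "arguments": {
  "commands": [
    {"jaw": 0.7, "delta_pos": [0, 0, 0], "twist": 0},
    {"jaw": 0.6, "delta_pos": [0, 0, 0], "twist": 0},
    {"jaw": 0.6, "delta_pos": [0, 0, 0], "twist": 0},
    {"jaw": 0.6, "delta_pos": [0, 0, -4], "twist": 0},
    {"jaw": 0.6, "delta_pos": [0, 0, -9], "twist": 0}
  ]
}}

```text
time_s: 23.2
tcp_pos: [515.7, 47.2, 249.9]
tool_rot: [-3.141, -0.003, 2.995]
force: [1.8, 0.8, 0.4]
finger_gap: 0.403
grip_force: 0.0
```

```bash
python3 -c "
from h import *
go(582,-322,275,181)
snap('top','t8')
pegs('t8')
"
```

```text
t23.2 p [515.7  47.2 249.9] yaw 171.6 q1,7 [0.56 0.9 ] F [1.8 0.8 0.4] gap 0.40 grip 0 
 -> delta [-11.94 -35.56  -2.54] twist -0.164
```

>>> {"name": "move_arm", "arguments": {
  "commands": [
    {"jaw": 0.6, "delta_pos": [0, 0, -2.5], "twist": 0},
    {"jaw": 0.5, "delta_pos": [-1.5, -4.5, -2.5], "twist": 0},
    {"jaw": 0.4, "delta_pos": [-3, -9, -2.5], "twist": -0.05},
    {"jaw": 0.4, "delta_pos": [-4.5, -13.5, -2.5], "twist": -0.1},
    {"jaw": 0.4, "delta_pos": [-6, -18, -2.5], "twist": -0.16}
  ]
}}

```text
time_s: 23.75
tcp_pos: [550.3, -141.2, 276.0]
tool_rot: [-3.14, 0.002, -3.126]
force: [0.4, 0.8, 0.4]
finger_gap: 0.599
grip_force: 0.0
```

```bash
python3 -c "
from h import *
snap('wrist','w9'); pegs('w9')
go(582,-322,120,181.5)
P,p=cloud('w9'); cv2.imwrite('pics/c9.png',p[:,:,::-1])
"
```

```text
peg x 583 y -324 size 72 19 long axis yaw 2.6
t23.8 p [ 550.8 -151.8  274.9] yaw -179.6 q1,7 [0.85 1.42] F [ 1.9 -8.3 -0.5] gap 0.60 grip 0 
 -> delta [ -2.98 -16.96  15.58] twist -0.019
```

View pics/c9.png

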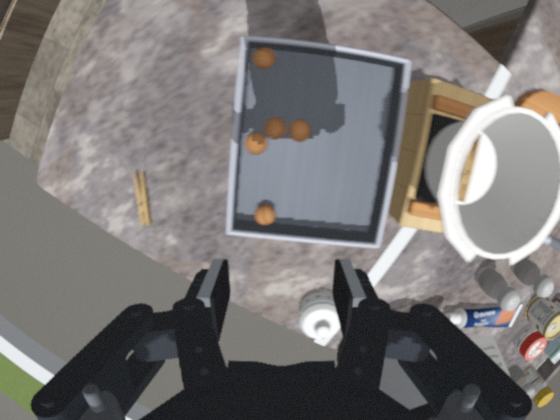

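Peg 2 lies in the crock at (470,150) and peg 1 is on the worktop at (143,197). I go there.

>>> {"name": "move_arm", "arguments": {
  "commands": [
    {"jaw": 0.4, "delta_pos": [-0.8, -4.5, 3], "twist": -0.02},
    {"jaw": 0.4, "delta_pos": [-1.6, -9, 6], "twist": -0.02},
    {"jaw": 0.4, "delta_pos": [-2.4, -13.5, 10], "twist": -0.02},
    {"jaw": 0.4, "delta_pos": [-3, -17, 14], "twist": -0.02},
    {"jaw": 0.4, "delta_pos": [-3, -17, 15.6], "twist": -0.02}
  ]
}}

```text
time_s: 24.3
tcp_pos: [582.0, -313.5, 117.6]
tool_rot: [-3.139, 0.001, -3.114]
force: [-0.1, 0.3, 0.4]
finger_gap: 0.601
grip_force: 0.0
```

>>> {"name": "move_arm", "arguments": {
  "commands": [
    {"jaw": 0.4, "delta_pos": [0, 0, 0], "twist": 0},
    {"jaw": 0.4, "delta_pos": [0, 0, 0], "twist": 0}
  ]
}}

```text
time_s: 24.5
tcp_pos: [582.5, -308.0, 119.3]
tool_rot: [3.141, 0.001, -3.109]
force: [-0.2, 0.5, 0.2]
finger_gap: 0.6
grip_force: 0.0
```

```bash
python3 -c "
from h import *
snap('wrist','w10'); pegs('w10')
go(582.5,-323,30,182)
"
```

```text
peg x 582 y -322 size 72 14 long axis yaw 2.9
t24.6 p [ 583.5 -307.3  120.7] yaw -178.0 q1,7 [0.91 1.56] F [-0.   0.5 -0.6] gap 0.60 grip 0 
 -> delta [ 0.17 -1.57  9.07] twist -0.000
```

>>> {"name": "move_arm", "arguments": {
  "commands": [
    {"jaw": 0.4, "delta_pos": [0.2, -1.5, 2], "twist": 0},
    {"jaw": 0.4, "delta_pos": [0.2, -1.5, 5], "twist": 0},
    {"jaw": 0.4, "delta_pos": [0.2, -1.5, 7.5], "twist": 0},
    {"jaw": 0.4, "delta_pos": [0.2, -1.5, 8], "twist": 0},
    {"jaw": 0.4, "delta_pos": [0.2, -1.5, 8], "twist": 0}
  ]
}}

```text
time_s: 25.05
tcp_pos: [581.7, -322.7, 40.2]
tool_rot: [-3.141, 0.002, -3.107]
force: [0.4, 0.0, 1.0]
finger_gap: 0.598
grip_force: 0.0
```

```bash
python3 -c "
from h import *
go(582.3,-322.5,29,182)
"
```

```text
t25.1 p [ 581.7 -322.7   40.2] yaw -178.0 q1,7 [0.88 1.53] F [0.4 0.  1. ] gap 0.60 grip 0 
 -> delta [-0.06  0.01  1.12] twist -0.000
```

>>> {"name": "move_arm", "arguments": {
  "commands": [
    {"jaw": 0.4, "delta_pos": [0, 0, 1.1], "twist": 0},
    {"jaw": 0.7, "delta_pos": [0, 0, 1.1], "twist": 0},
    {"jaw": 1, "delta_pos": [0, 0, 1.1], "twist": 0},
    {"jaw": 1, "delta_pos": [0, 0, 1.1], "twist": 0},
    {"jaw": 1, "delta_pos": [0, 0, 1.1], "twist": 0}
  ]
}}

```text
time_s: 25.55
tcp_pos: [581.2, -324.0, 28.4]
tool_rot: [-3.141, 0.001, -3.109]
force: [1.0, -1.1, 3.0]
finger_gap: 0.161
grip_force: 32.3
```

>>> {"name": "move_arm", "arguments": {
  "commands": [
    {"jaw": 1, "delta_pos": [0, 0, 0], "twist": 0},
    {"jaw": 1, "delta_pos": [0, 0, 0], "twist": 0},
    {"jaw": 1, "delta_pos": [0, 0, -5], "twist": 0},
    {"jaw": 1, "delta_pos": [0, 0, -10], "twist": 0},
    {"jaw": 1, "delta_pos": [0, 0, -15], "twist": 0}
  ]
}}

```text
time_s: 26.05
tcp_pos: [580.1, -323.6, 178.7]
tool_rot: [3.141, -0.001, -3.108]
force: [1.0, -0.9, -0.1]
finger_gap: 0.163
grip_force: 31.8
```

```bash
python3 -c "
from h import *
go(516.5,49.5,275,182)
"
```

```text
t26.1 p [ 580.1 -323.6  178.7] yaw -178.1 q1,7 [0.95 1.62] F [ 1.  -0.9 -0.1] gap 0.16 grip 32 
 -> delta [ 5.12 37.51 -9.58] twist -0.001
```

>>> {"name": "move_arm", "arguments": {
  "commands": [
    {"jaw": 1, "delta_pos": [0.5, 3, -4], "twist": 0},
    {"jaw": 1, "delta_pos": [1, 7, -7], "twist": 0},
    {"jaw": 1, "delta_pos": [1.7, 12, -9.6], "twist": 0},
    {"jaw": 1, "delta_pos": [2.4, 17, -9.6], "twist": 0},
    {"jaw": 1, "delta_pos": [3, 22, -9.6], "twist": 0}
  ]
}}

```text
time_s: 26.55
tcp_pos: [544.2, -110.7, 274.6]
tool_rot: [-3.141, 0.002, -3.109]
force: [0.7, 0.6, -0.3]
finger_gap: 0.165
grip_force: 31.8
```

>>> {"name": "move_arm", "arguments": {
  "commands": [
    {"jaw": 1, "delta_pos": [0.6, 4.5, 0], "twist": 0},
    {"jaw": 1, "delta_pos": [1.2, 9, 0], "twist": 0},
    {"jaw": 1, "delta_pos": [1.7, 13, 0], "twist": 0},
    {"jaw": 1, "delta_pos": [2.1, 15.5, 0], "twist": 0},
    {"jaw": 1, "delta_pos": [2.1, 15.5, 0], "twist": 0}
  ]
}}

```text
time_s: 27.05
tcp_pos: [517.1, 46.7, 274.0]
tool_rot: [3.141, 0.001, -3.101]
force: [-0.2, 0.5, 0.2]
finger_gap: 0.164
grip_force: 31.8
```

```bash
python3 -c "
from h import *
go(516.5,49.5,163,182)
"
```

```text
t27.1 p [517.1  46.7 274. ] yaw -177.7 q1,7 [0.61 1.1 ] F [-0.2  0.5  0.2] gap 0.16 grip 32 
 -> delta [ 0.05  0.28 11.1 ] twist 0.006
```

>>> {"name": "move_arm", "arguments": {
  "commands": [
    {"jaw": 1, "delta_pos": [0, 0.3, 3], "twist": 0},
    {"jaw": 1, "delta_pos": [0, 0.3, 6], "twist": 0},
    {"jaw": 1, "delta_pos": [0, 0.3, 9], "twist": 0},
    {"jaw": 1, "delta_pos": [0, 0.3, 10.8], "twist": 0},
    {"jaw": 1, "delta_pos": [0, 0.3, 10.8], "twist": 0}
  ]
}}

```text
time_s: 27.55
tcp_pos: [516.6, 43.5, 163.0]
tool_rot: [-3.141, -0.005, -3.109]
force: [0.0, 0.2, 0.6]
finger_gap: 0.16
grip_force: 31.8
```

>>> {"name": "move_arm", "arguments": {
  "commands": [
    {"jaw": 0.7, "delta_pos": [0, 0, 0], "twist": 0},
    {"jaw": 0.6, "delta_pos": [0, 0, 0], "twist": 0},
    {"jaw": 0.6, "delta_pos": [0, 0, 0], "twist": 0},
    {"jaw": 0.6, "delta_pos": [0, 0, -5], "twist": 0},
    {"jaw": 0.6, "delta_pos": [0, 0, -10], "twist": 0}
  ]
}}

```text
time_s: 28.05
tcp_pos: [517.5, 44.9, 266.6]
tool_rot: [3.141, -0.002, -3.108]
force: [1.2, -0.1, 1.1]
finger_gap: 0.402
grip_force: 0.0
```

```bash
python3 -c "
from h import *
go(481.5,250.7,325,170.5)
"
```

```text
t28.1 p [517.5  44.9 266.6] yaw -178.1 q1,7 [0.6  1.09] F [ 1.2 -0.1  1.1] gap 0.40 grip 0 
 -> delta [ 2.92 20.69 -5.82] twist 0.200
```

>>> {"name": "move_arm", "arguments": {
  "commands": [
    {"jaw": 0.4, "delta_pos": [0, 0, -4.5], "twist": 0},
    {"jaw": 0.2, "delta_pos": [0.7, 5, -5.8], "twist": 0.05},
    {"jaw": 0, "delta_pos": [1.4, 10, -5.8], "twist": 0.1},
    {"jaw": 0, "delta_pos": [2.1, 15, -5.8], "twist": 0.15},
    {"jaw": 0, "delta_pos": [2.8, 20, -5.8], "twist": 0.2}
  ]
}}

```text
time_s: 28.55
tcp_pos: [484.0, 242.0, 324.8]
tool_rot: [3.141, 0.002, 2.971]
force: [0.6, 0.1, -0.8]
finger_gap: 1.002
grip_force: 0.0
```

>>> {"name": "move_arm", "arguments": {
  "commands": [
    {"jaw": 0, "delta_pos": [0, 0.5, 0], "twist": 0},
    {"jaw": 0, "delta_pos": [0, 0.5, 0], "twist": 0}
  ]
}}

```text
time_s: 28.75
tcp_pos: [484.4, 247.5, 324.4]
tool_rot: [3.141, 0.001, 2.98]
force: [-0.2, -0.8, -0.3]
finger_gap: 1.001
grip_force: 0.0
```

```bash
python3 -c "
from h import *
snap('wrist','w11')
go(481.5,250.7,54,170.5)
for f in ['w11']:
  P,p=cloud(f); q=P.reshape(-1,3); q=q[np.isfinite(q[:,0])]
  k=q[(q[:,2]>38)&(q[:,2]<62)&(np.hypot(q[:,0]-486,q[:,1]-250)<50)]
  if len(k)>5: print('knob',cv2.minAreaRect(k[:,:2].astype(np.float32)),len(k),k[:,2].max())
  b=q[(q[:,2]>181)&(q[:,2]<192)&(np.hypot(q[:,0]-517,q[:,1]-50)<75)]
  print('rim',cv2.minEnclosingCircle(b[:,:2].astype(np.float32)),b[:,2].max())
"
```

```text
t28.8 p [485.2 245.4 324. ] yaw 170.5 q1,7 [0.22 0.54] F [ 0.4  0.1 -0.7] gap 1.00 grip 0 
 -> delta [ 0.48  0.47 27.  ] twist 0.000
knob ((482.6256408691406, 251.38417053222656), (14.916817665100098, 63.047760009765625), 80.59661865234375) 654 58.517544137033724
rim ((517.1341552734375, 49.285518646240234), 73.59186553955078) 188.46142272337704
```

View pics/w11.png

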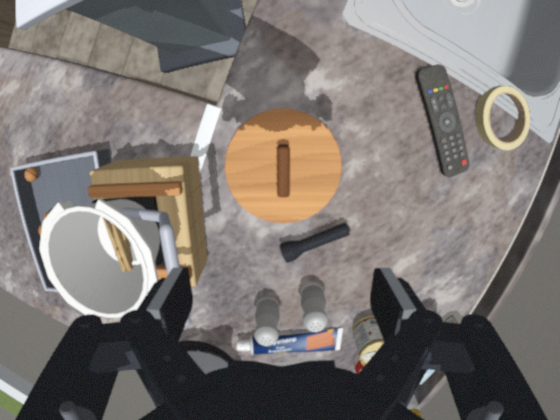

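Both pegs lie in the crock at (118,245), and the lid knob is at (283,170). I fetch the lid.

>>> {"name": "move_arm", "arguments": {
  "commands": [
    {"jaw": 0, "delta_pos": [0.3, 0.5, 5], "twist": 0},
    {"jaw": 0, "delta_pos": [0.3, 0.5, 10], "twist": 0},
    {"jaw": 0, "delta_pos": [0.3, 0.5, 15], "twist": 0},
    {"jaw": 0, "delta_pos": [0.3, 0.5, 20], "twist": 0},
    {"jaw": 0, "delta_pos": [0.3, 0.5, 23], "twist": 0}
  ],
  "squeeze": 50
}}

```text
time_s: 29.3
tcp_pos: [482.7, 246.7, 90.0]
tool_rot: [-3.138, -0.003, 2.971]
force: [0.6, -1.1, -0.1]
finger_gap: 1.001
grip_force: 0.0
```

```bash
python3 -c "
from h import *
go(483,250.5,54,170.5)
"
```

```text
t29.3 p [482.7 246.7  90. ] yaw 170.2 q1,7 [0.04 0.28] F [ 0.6 -1.1 -0.1] gap 1.00 grip 0 
 -> delta [0.03 0.39 3.6 ] twist -0.005
```

>>> {"name": "move_arm", "arguments": {
  "commands": [
    {"jaw": 0, "delta_pos": [0, 0.3, 2], "twist": 0},
    {"jaw": 0, "delta_pos": [0, 0.3, 3.5], "twist": 0},
    {"jaw": 0.4, "delta_pos": [0, 0.3, 3.5], "twist": 0},
    {"jaw": 0.7, "delta_pos": [0, 0.3, 3.5], "twist": 0},
    {"jaw": 1, "delta_pos": [0, 0.3, 3.5], "twist": 0}
  ]
}}

```text
time_s: 29.8
tcp_pos: [484.5, 253.8, 59.9]
tool_rot: [3.14, 0.002, 2.974]
force: [-0.2, 0.5, 0.5]
finger_gap: 0.508
grip_force: 0.0
```

>>> {"name": "move_arm", "arguments": {
  "commands": [
    {"jaw": 1, "delta_pos": [0, 0, 0], "twist": 0},
    {"jaw": 1, "delta_pos": [0, 0, 0], "twist": 0},
    {"jaw": 1, "delta_pos": [0, 0, 0], "twist": 0},
    {"jaw": 1, "delta_pos": [0, 0, 0], "twist": 0}
  ]
}}

```text
time_s: 30.2
tcp_pos: [484.1, 253.8, 59.6]
tool_rot: [3.141, 0.002, 2.975]
force: [-0.5, -2.0, 6.1]
finger_gap: 0.174
grip_force: 50.1
```

```bash
python3 -c "
from h import *
go(483,250.5,54,170.5)
"
```

```text
t30.2 p [484.1 253.8  59.6] yaw 170.4 q1,7 [-0.    0.23] F [-0.5 -2.   6.1] gap 0.17 grip 50 
 -> delta [ 0.05 -0.35  0.56] twist -0.001
```

>>> {"name": "move_arm", "arguments": {
  "commands": [
    {"jaw": 1, "delta_pos": [0, 0, -4], "twist": 0},
    {"jaw": 1, "delta_pos": [0, 0, -9], "twist": 0},
    {"jaw": 1, "delta_pos": [0, 0, -14], "twist": 0},
    {"jaw": 1, "delta_pos": [0, 0, -19], "twist": 0},
    {"jaw": 1, "delta_pos": [0, 0, -24], "twist": 0}
  ]
}}

```text
time_s: 30.7
tcp_pos: [482.8, 253.5, 300.5]
tool_rot: [-3.141, -0.0, 2.975]
force: [2.8, -0.4, -1.8]
finger_gap: 0.174
grip_force: 49.4
```

```bash
python3 -c "
from h import *
go(517.3,49,330,172)
"
```

```text
t30.7 p [482.8 253.5 300.5] yaw 170.5 q1,7 [0.2 0.5] F [ 2.8 -0.4 -1.8] gap 0.17 grip 49 
 -> delta [ -6.79 -19.6   -2.94] twist -0.027
```

>>> {"name": "move_arm", "arguments": {
  "commands": [
    {"jaw": 1, "delta_pos": [0, 0, -3], "twist": -0.027},
    {"jaw": 1, "delta_pos": [-1.7, -5, -3], "twist": -0.027},
    {"jaw": 1, "delta_pos": [-3.4, -10, -3], "twist": -0.027},
    {"jaw": 1, "delta_pos": [-5.1, -15, -3], "twist": -0.027},
    {"jaw": 1, "delta_pos": [-6.8, -19.6, -3], "twist": -0.027}
  ]
}}

```text
time_s: 31.2
tcp_pos: [516.1, 54.6, 328.7]
tool_rot: [-3.141, 0.0, 3.002]
force: [1.7, 0.7, -2.0]
finger_gap: 0.179
grip_force: 49.6
```

>>> {"name": "move_arm", "arguments": {
  "commands": [
    {"jaw": 1, "delta_pos": [0, 0, 0], "twist": 0},
    {"jaw": 1, "delta_pos": [0, 0, 3], "twist": 0},
    {"jaw": 1, "delta_pos": [0, 0, 6], "twist": 0},
    {"jaw": 1, "delta_pos": [0, 0, 7], "twist": 0},
    {"jaw": 1, "delta_pos": [0, 0, 7], "twist": 0}
  ]
}}

```text
time_s: 31.7
tcp_pos: [515.5, 56.6, 257.4]
tool_rot: [-3.141, -0.003, 3.003]
force: [-0.1, 0.3, -1.6]
finger_gap: 0.179
grip_force: 49.6
```

```bash
python3 -c "
from h import *
go(517.3,49,228.6,172.2)
"
```

```text
t31.7 p [515.5  56.6 257.4] yaw 172.0 q1,7 [0.56 0.89] F [-0.1  0.3 -1.6] gap 0.18 grip 50 
 -> delta [-0.29 -0.72  2.88] twist -0.003
```

>>> {"name": "move_arm", "arguments": {
  "commands": [
    {"jaw": 1, "delta_pos": [-0.2, -0.7, 0], "twist": 0},
    {"jaw": 1, "delta_pos": [-0.2, -0.7, 0], "twist": 0},
    {"jaw": 1, "delta_pos": [-0.2, -0.7, 0.5], "twist": 0}
  ]
}}

```text
time_s: 32.0
tcp_pos: [518.8, 49.2, 255.0]
tool_rot: [3.141, 0.003, 3.001]
force: [-0.3, -0.1, -1.8]
finger_gap: 0.176
grip_force: 49.7
```

```bash
python3 -c "
from h import *
snap('wrist','w12'); snap('top','t12')
go(517.3,49,228.6,172.2)
for f in ['w12','t12']:
  P,p=cloud(f); q=P.reshape(-1,3); q=q[np.isfinite(q[:,0])]
  b=q[(q[:,2]>209)&(q[:,2]<223)&(np.hypot(q[:,0]-517,q[:,1]-50)<90)&(q[:,1]<132)]
  print(cv2.minEnclosingCircle(b[:,:2].astype(np.float32)),np.median(b[:,2]))
"
```

```text
t32.1 p [517.6  49.2 253.6] yaw 172.0 q1,7 [0.57 0.9 ] F [-0.3  1.  -3.3] gap 0.17 grip 50 
 -> delta [ 0.03 -0.02  2.5 ] twist -0.004
((518.0297241210938, 50.07464599609375), 78.8816146850586) 218.8223155090538
((514.7345581054688, 48.732826232910156), 78.72200012207031) 215.44376410694008
```

>>> {"name": "move_arm", "arguments": {
  "commands": [
    {"jaw": 1, "delta_pos": [0.1, -0.05, 0.6], "twist": 0},
    {"jaw": 1, "delta_pos": [0.1, -0.05, 1.2], "twist": 0},
    {"jaw": 1, "delta_pos": [0.1, -0.05, 1.7], "twist": 0},
    {"jaw": 1, "delta_pos": [0.1, -0.05, 2.1], "twist": 0},
    {"jaw": 1, "delta_pos": [0.1, -0.05, 2.4], "twist": 0}
  ]
}}

```text
time_s: 32.6
tcp_pos: [516.4, 49.0, 229.0]
tool_rot: [-3.142, -0.001, 3.002]
force: [-0.0, 0.1, -1.8]
finger_gap: 0.178
grip_force: 49.7
```

>>> {"name": "move_arm", "arguments": {
  "commands": [
    {"jaw": 1, "delta_pos": [0, 0, 0.1], "twist": 0},
    {"jaw": 1, "delta_pos": [0, 0, 0.1], "twist": 0}
  ]
}}

```text
time_s: 32.8
tcp_pos: [516.6, 49.1, 228.6]
tool_rot: [3.142, 0.0, 3.002]
force: [-0.9, -0.1, -2.8]
finger_gap: 0.171
grip_force: 49.7
```

```bash
python3 -c "
from h import *
go(517.3,49,228.6,172.2)
"
```

```text
t32.8 p [516.6  49.1 228.6] yaw 172.0 q1,7 [0.55 0.88] F [-0.9 -0.1 -2.8] gap 0.17 grip 50 
 -> delta [-0.07  0.    0.  ] twist -0.004
```

>>> {"name": "move_arm", "arguments": {
  "commands": [
    {"jaw": 1, "delta_pos": [0, 0, 0.1], "twist": 0},
    {"jaw": 1, "delta_pos": [0, 0, 0.2], "twist": 0}
  ]
}}

```text
time_s: 33.0
tcp_pos: [516.9, 49.1, 228.0]
tool_rot: [-3.141, 0.001, 3.002]
force: [-7.9, -2.6, 19.2]
finger_gap: 0.176
grip_force: 52.6
```

>>> {"name": "move_arm", "arguments": {
  "commands": [
    {"jaw": 1, "delta_pos": [0, 0, 0.1], "twist": 0},
    {"jaw": 1, "delta_pos": [0, 0, 0.1], "twist": 0}
  ]
}}

```text
time_s: 33.2
tcp_pos: [516.9, 49.2, 228.0]
tool_rot: [-3.14, 0.001, 3.002]
force: [-8.8, -2.5, 20.9]
finger_gap: 0.175
grip_force: 52.9
```

Seated (contact at z=228). I ease off and turn clockwise.

>>> {"name": "move_arm", "arguments": {
  "commands": [
    {"jaw": 1, "delta_pos": [0, 0, -0.12], "twist": 0},
    {"jaw": 1, "delta_pos": [0, 0, -0.12], "twist": 0.12},
    {"jaw": 1, "delta_pos": [0, 0, -0.12], "twist": 0.25},
    {"jaw": 1, "delta_pos": [0, 0, -0.12], "twist": 0.38},
    {"jaw": 1, "delta_pos": [0, 0, -0.12], "twist": 0.5}
  ]
}}

```text
time_s: 33.7
tcp_pos: [517.9, 49.1, 228.2]
tool_rot: [3.14, 0.003, 2.497]
force: [-1.1, -0.5, 6.1]
finger_gap: 0.175
grip_force: 50.8
```

```bash
python3 -c "
from h import *
go(516.9,49,228,172.2)
"
```

```text
t33.7 p [517.9  49.1 228.2] yaw 143.1 q1,7 [0.47 0.42] F [-1.1 -0.5  6.1] gap 0.18 grip 51 
 -> delta [ 0.08 -0.07  0.02] twist -0.508
```

>>> {"name": "move_arm", "arguments": {
  "commands": [
    {"jaw": 1, "delta_pos": [0, 0, 0], "twist": 0.14},
    {"jaw": 1, "delta_pos": [0, 0, 0], "twist": 0.28},
    {"jaw": 1, "delta_pos": [0, 0, 0], "twist": 0.42},
    {"jaw": 1, "delta_pos": [0, 0, 0], "twist": 0.56},
    {"jaw": 1, "delta_pos": [0, 0, 0], "twist": 0.7}
  ]
}}

```text
time_s: 34.2
tcp_pos: [517.9, 49.1, 228.2]
tool_rot: [3.138, 0.001, 1.797]
force: [-0.7, -1.9, 6.0]
finger_gap: 0.174
grip_force: 51.0
```

>>> {"name": "move_arm", "arguments": {
  "commands": [
    {"jaw": 1, "delta_pos": [0, 0, 0], "twist": 0.14},
    {"jaw": 1, "delta_pos": [0, 0, 0], "twist": 0.28},
    {"jaw": 1, "delta_pos": [0, 0, 0], "twist": 0.4},
    {"jaw": 1, "delta_pos": [0, 0, 0], "twist": 0.4},
    {"jaw": 1, "delta_pos": [0, 0, 0], "twist": 0.4}
  ]
}}

```text
time_s: 34.7
tcp_pos: [517.9, 49.6, 228.2]
tool_rot: [3.138, -0.001, 1.401]
force: [-0.4, 0.8, 4.4]
finger_gap: 0.171
grip_force: 50.8
```

```bash
python3 -c "
from h import *
go(516.9,49,228,172.2)
"
```

```text
t34.7 p [517.9  49.6 228.2] yaw 80.3 q1,7 [ 0.29 -0.58] F [-0.4  0.8  4.4] gap 0.17 grip 51 
 -> delta [-0.07 -0.09  0.02] twist -1.604
```

>>> {"name": "move_arm", "arguments": {
  "commands": [
    {"jaw": 0.6, "delta_pos": [0, 0, 0], "twist": 0},
    {"jaw": 0.2, "delta_pos": [0, 0, 0], "twist": 0},
    {"jaw": 0, "delta_pos": [0, 0, 0], "twist": 0},
    {"jaw": 0, "delta_pos": [0, 0, 0], "twist": 0},
    {"jaw": 0, "delta_pos": [0, 0, 0], "twist": 0}
  ]
}}

```text
time_s: 35.2
tcp_pos: [516.5, 48.9, 226.6]
tool_rot: [-3.141, 0.0, 1.402]
force: [0.0, 0.4, 0.3]
finger_gap: 0.996
grip_force: 0.0
```

>>> {"name": "move_arm", "arguments": {
  "commands": [
    {"jaw": 0, "delta_pos": [0, 0, -2], "twist": 0},
    {"jaw": 0, "delta_pos": [0, 0, -6], "twist": 0},
    {"jaw": 0, "delta_pos": [0, 0, -10], "twist": 0},
    {"jaw": 0, "delta_pos": [0, 0, -12], "twist": 0},
    {"jaw": 0, "delta_pos": [0, 0, -12], "twist": 0}
  ]
}}

```text
time_s: 35.7
tcp_pos: [518.1, 49.5, 350.1]
tool_rot: [3.136, -0.001, 1.402]
force: [-0.2, -1.0, -0.3]
finger_gap: 1.002
grip_force: 0.0
```

```bash
python3 -c "
from h import *
snap('wrist','w13'); snap('side','s13')
st()
for f in ['w13','s13']:
  P,p=cloud(f); q=P.reshape(-1,3); q=q[np.isfinite(q[:,0])]
  b=q[(q[:,2]>183)&(q[:,2]<197)&(np.hypot(q[:,0]-517,q[:,1]-50)<85)&(q[:,1]<132)]
  A=np.linalg.lstsq(np.c_[b[:,:2]-[517,50],np.ones(len(b))],b[:,2],rcond=None)[0]
  print(cv2.minEnclosingCircle(b[:,:2].astype(np.float32)),A)
  k=q[(q[:,2]>208)&(q[:,2]<235)&(np.hypot(q[:,0]-517,q[:,1]-50)<45)]
  print('knob',cv2.minAreaRect(k[:,:2].astype(np.float32)),k[:,2].max())
"
```

```text
{'time_s': np.float64(35.8), 'qpos': array([ 0.337,  0.195, -0.631,  1.775,  0.123,  1.211, -0.498]), 'tcp_pos': array([516.41 ,  48.85 , 346.529]), 'tool_rot': array([3.141, 0.   , 1.402]), 'force': array([ 0.661,  0.506, -0.69 ]), 'finger_gap': np.float64(0.996), 'grip_force': np.float64(0.0)}
((517.8597412109375, 50.053260803222656), 78.5074691772461) [9.27406824e-04 2.88285006e-04 1.92190804e+02]
knob ((517.6685791015625, 50.673152923583984), (62.9720458984375, 15.906396865844727), 80.62301635742188) 227.02710660888553
((517.015869140625, 45.651763916015625), 79.97431182861328) [-1.21475814e-03  2.13669440e-02  1.91475602e+02]
knob ((518.5003051757812, 44.1539306640625), (56.94245529174805, 15.252034187316895), 79.11859130859375) 226.90542628285715
```

View pics/w13.png

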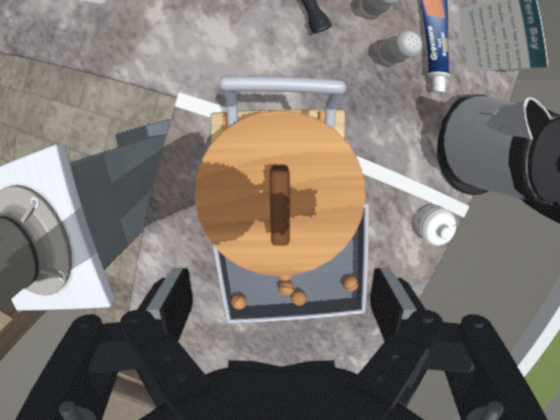

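The lid sits level at the seated height (top z about 191) with the knob now along 80° (pixel (280,205)). The five walnuts are in the tin, and the timer at (437,225) and the shaker are untouched.

```bash
python3 -c "
from cell import bot
print(bot.sign_off())"
```

```text
the job is handed in; nothing more can be done
None
```

The job is done and handed in at 35.8 s: the five walnuts seen are in the tin, both pegs are in the upright crock, and the lid is back on and turned about 90° clockwise. I judged the lock from that turn and the seated height, and did not tug the lid to test it.

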